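# Wet covers onto the drying plate, masking tape into the bin

## Robot

A 6-joint arm with a two-finger parallel gripper is mounted at the origin on the work surface. World frame = base frame: x ahead of the robot, y to its left, z up, the work surface at z = 0. Lengths are in m, angles in degrees, forces in N, time in s.
With the tool pointing down it reaches from about 0.275 to 0.775 m from the base axis. Payload 14.6 kg.
Tool frame: the origin (TCP) lies at the very end of the fingers, on their centre line; the grasp point (between the pads) lies 19 mm behind it; z points along the fingers, y is the direction in which the jaws open and shut (so a half turn about z gives the same grasp; the last joint's range is limited). The gripper opens to 85 mm and grips with 20 to 120 N. Pads are 22 mm wide; open, the fingers measure 114 mm over their backs; the gripper's body (76 mm by 85 mm) begins 54 mm behind the grasp point. The pads swing forward as they close: fully open they stand 13 mm farther back than shut.
Start: joints at [56.19, 15.075, -2.767, 72.158, 0, 81.102], TCP at [0.221, 0.476, 0.231] pointing down, gripper open.
Joint ranges: [-151.79, 151.79], [-50.71, 97.33], [-67.44, 78.34], [-121.81, 120.89], [-77.56, 73.72], [-180, 180]. Speed limits (degrees/s): [108.29, 108.29, 147.25, 159.86, 180, 180].

## Interface

Orientations are given as a 3x3 rotation matrix whose columns are the frame's x, y, z axes.
In Python, from plant import bot gives the robot as it stands.
- The arm moves only by the tool play_rows, never from a script. Its argument "targets" is a list of rows, each a list of 3 entries, a list of its own where there are three numbers: the shift along the tool's x, y, z in mm, then the turn, a rotation vector about the tool's x, y, z in degrees, then the finger opening in mm, from 0 to 85.4. In form: [[[dx, dy, dz], [wx, wy, wz], gripper], ...]. A call has 1 to 10 rows; each row is the pose to reach, as a shift and turn from the pose commanded when the call began, along the tool's axes at that moment; what a row does not reach only later rows make up. A row lasts 1/10 s, in which the tool goes at most 50 mm and 8.59 degrees, less where a joint would pass 70% of its speed; a pose out of reach is approached as far as the arm can. A call with a gripper value outside its range is refused whole. The fingers move at their own pace and stop on an object; "grip_force" is the grip in N (left out, the last holds). Time passes only in rows, so rows that repeat a pose let the fingers close. It gives the time, the measured TCP pose, the force and the opening at its end, in the units of the state.
- bot.observe(): the state, without advancing time (a new reading comes with each control period).
- bot.grab_frame(name): name is "scene" or "side" or "wrist"; returns a dict with "frame" (480x640x3 uint8, red, green, blue), "depth" (480x640 float32, m along the optical axis (not along the pixel's ray), 0 where there is no reading), "mtx" (3x3 intrinsics, pixels), "extrinsics" (4x4, takes a point from camera to world coordinates); the wrist camera has in their place "T_tool_cam" (4x4, takes a point from camera to tool coordinates, whose origin is the TCP and whose axes are the flange's). Camera axes: x right, y down, z forward; pixel columns grow to the right and rows downward; lengths in m; the calibration is good to about 2 mm. The wrist camera is an equidistant fisheye: a pixel r from the principal point sees the ray r / f radians off the axis. A picture is of the moment at which its call begins: read the wrist's pose just before it.
- bot.finish_job(): hands the job in, once; it reports no verdict.
The state is a dict: "time": time; "q": joint angles; "dq": joint speeds; "tau": joint torques, N m; "tcp_pos": TCP position; "ee_rot": TCP orientation; "wrist_force": force on the tool from outside, world axes, zero at the start; "moment": the same for the moment, N m; "gripper_width": opening from 0.0 (shut) to 1.0 (fully open).
Only numpy, scipy, OpenCV 4.12 (cv2) and the standard library are available. Lean on these libraries where they do the work, as an engineer would, in place of code of your own. Each camera call takes 0.05 s, during which the arm holds its last target. There are 200 camera calls.

## Task

The round covers on the brown painting board have just been painted and are still wet: slide the trowel's blade under each one, carry it across and tip it gently onto the drying plate, so that all of them lie flat on it, painted face up and not overlapping, and never touch a cover with the fingers. Also pull every roll of masking tape up off the posts of the red holder and put it in the yellow bin, and when the covers are done leave the trowel lying flat on its black rubber mat. Leave the other things on the bench where they are.

Things in the scene. Friction and masses are not known exactly. Their poses are not given: they have to be found in the camera images.
- board_mid (a point): Brown painting board, fixed to the bench, 264 mm (its x) by 205 mm (its y) and 8 mm thick. This point: centre of its upper face, z up. Wooden strips 12 mm wide and 12 mm high stand on its upper face along the left (+y) edge and along both x ends; the right (-y) edge is open. The clear area runs from x -120 to +120 mm and from y -102 to +90 mm. Friction of the board about 0.6.
- stop (a point): The foot of the left strip of the painting board: middle of the strip's inner face (the face that looks to the board's -y), at the height of the board's upper face; axes as the board's. A cover that is pushed towards +y comes to rest against this strip, and a blade pushed on along the board then goes under it (best with its front edge lightly down on the board and its back a little higher).
- plate_mid (a point): Drying plate, a fixed dark grey sheet-metal tray on rubber feet, 280 mm (x) by 150 mm (y), the flat upper face 16 mm above the bench. This point: centre of the upper face, z up. A lip 3 mm thick and 8 mm high stands round the left (+y) edge and both x ends; the right (-y) edge, towards the board, is open. Room for three covers side by side along x (at x -85, 0, +85 mm, y 0 to 40 mm).
- trowel_grip (a point): Lifting trowel, loose, about 220 g: centre of its wooden handle, a bar 80 mm long (trowel's x), 22 mm wide (y, the width to grip) and 18 mm high, centred 50 mm above the underside of the blade and held by two thin posts; 39 mm of free height under the bar. Axes: x towards the blade's front edge, z up when the blade lies flat.
- trowel_tip (a point): Middle of the trowel's front edge, 120 mm ahead of the handle's centre along the trowel's x and 1 mm above the underside. The blade is flat polished steel, 160 mm long, 50 mm wide, 2 mm thick (1.4 mm over the last 10 mm); the handle stands over its back half, so the front 80 mm are free to carry a cover. Friction of the blade about 0.3 against everything, so a cover slides off it when it is tilted by more than about 20 degrees.
- mat_mid (a point): Black rubber mat for the trowel, 180 mm (x) by 80 mm (y), 3 mm thick, fixed on the bench: centre of its upper face. The trowel starts on it, flat.
- holder_mid (a point): Red tape holder, fixed, a bar 240 mm (x) by 50 mm (y) and 14 mm high: middle of its underside on the bench. Three upright steel posts of 18 mm diameter stand on it at x -80, 0 and +80 mm, their tops 86 mm above the bench. Round the foot of each post is a collar, 38 mm across, whose top, 38 mm above the bench, carries the roll.
- bin_in (a point): Yellow hopper bin, fixed, outside 190 mm (x) by 150 mm (y), walls 4 mm, 80 mm high, the front (-x) wall and the front 50 mm of the sides only 50 mm. This point: centre of its inner floor, 4 mm above the bench.
- tin_mid (a point): Paint tin, a bystander, 72 mm across, 85 mm high: its centre.
- brush: Paint brush lying on the bench, a bystander, about 200 mm long: its origin is near its middle, on the bench, and x runs from its handle end to its working end.
- water_mid (a point): Water bottle, a bystander, 62 mm across, 200 mm high: its centre.
- screwdriver: Screwdriver lying on the bench, a bystander, about 200 mm long: its origin is near its middle, on the bench, and x runs from its handle end to its working end.
- parcel_tape_mid (a point): Big roll of brown parcel tape lying on the bench, a bystander that stays there, 100 mm across, 48 mm high: its centre.
- tube_mid (a point): Offcut of square steel tube standing on end, a bystander, 40 mm square, 100 mm high: its centre.
- wrench: Wrench lying on the bench, a bystander, about 200 mm long: its origin is near its middle, on the bench, and x runs from its handle end to its working end.
- cover0_mid (a point): Round enamelled cover, loose, about 90 g, 60 mm across and 6 mm thick, its lower edge chamfered over 3.5 mm so that a blade can enter under it; upper face wet cream paint (z up). This point: its centre, 3 mm above its underside. Starts lying on the painting board, its rim up to 65 mm from the left strip. May be absent.
- cover1_mid (a point): Round enamelled cover, loose, about 90 g, 60 mm across and 6 mm thick, its lower edge chamfered over 3.5 mm so that a blade can enter under it; upper face wet cream paint (z up). This point: its centre, 3 mm above its underside. Starts lying on the painting board, its rim up to 65 mm from the left strip. May be absent.
- cover2_mid (a point): Round enamelled cover, loose, about 90 g, 60 mm across and 6 mm thick, its lower edge chamfered over 3.5 mm so that a blade can enter under it; upper face wet cream paint (z up). This point: its centre, 3 mm above its underside. Starts lying on the painting board, its rim up to 65 mm from the left strip. May be absent.
- roll0_mid (a point): Roll of masking tape (blue), loose, about 60 g, 60 mm across, 24 mm high, bore 27 mm. This point: its centre, 12 mm above its underside. Starts on one of the holder's posts, its centre 50 mm above the bench; it comes off straight up. May be absent.
- roll1_mid (a point): Roll of masking tape (tan), loose, about 60 g, 60 mm across, 24 mm high, bore 27 mm. This point: its centre, 12 mm above its underside. Starts on one of the holder's posts, its centre 50 mm above the bench; it comes off straight up. May be absent.
- roll2_mid (a point): Roll of masking tape (green), loose, about 60 g, 60 mm across, 24 mm high, bore 27 mm. This point: its centre, 12 mm above its underside. Starts on one of the holder's posts, its centre 50 mm above the bench; it comes off straight up. May be absent.
Not all that is in view belongs to the job. What is shaped like the part that bears cover2_mid but green or pink is not meant.

How it is judged (in metres and radians):
On the way, in this order (a step that is already met when the one before it is completed fails the run):
1. a wet cover rides on the trowel's blade, clear of the board (((contact force between cover0 and trowel above 0.2 N and z of cover0_mid in the frame of board_mid above 0.03 m) or (contact force between cover1 and trowel above 0.2 N and z of cover1_mid in the frame of board_mid above 0.03 m) or (contact force between cover2 and trowel above 0.2 N and z of cover2_mid in the frame of board_mid above 0.03 m))), for 0.2 s.
2. all the covers lie flat on the drying plate, painted face up (x of cover0_mid in the frame of plate_mid between -0.115 and 0.115 m and y of cover0_mid in the frame of plate_mid between -0.062 and 0.055 m and z of cover0_mid in the frame of plate_mid between 0.0005 and 0.007 m and angle between each of cover0_mid, cover1_mid, cover2_mid's own z axis and vertical below 0.1 rad and linear speed of each of cover0, cover1, cover2 below 0.02 m/s and x of cover1_mid in the frame of plate_mid between -0.115 and 0.115 m and y of cover1_mid in the frame of plate_mid between -0.062 and 0.055 m and z of cover1_mid in the frame of plate_mid between 0.0005 and 0.007 m and x of cover2_mid in the frame of plate_mid between -0.115 and 0.115 m and y of cover2_mid in the frame of plate_mid between -0.062 and 0.055 m and z of cover2_mid in the frame of plate_mid between 0.0005 and 0.007 m), for 0.2 s.
At the end, for the whole second after the job is handed in: All covers lie flat (6 deg, 4 mm) on the drying plate, painted face up; all rolls lie in the yellow bin, centres below its rim; the trowel lies flat on its mat, handle up, overhanging by no more than about 4 cm lengthwise and 2 cm sideways; all at rest (all of step 2 and x of roll0_mid in the frame of bin_in between -0.092 and 0.092 m and y of roll0_mid in the frame of bin_in between -0.072 and 0.072 m and z of roll0_mid in the frame of bin_in between 0 and 0.078 m and linear speed of each of roll0, roll1, roll2 below 0.03 m/s and x of roll1_mid in the frame of bin_in between -0.092 and 0.092 m and y of roll1_mid in the frame of bin_in between -0.072 and 0.072 m and z of roll1_mid in the frame of bin_in between 0 and 0.078 m and x of roll2_mid in the frame of bin_in between -0.092 and 0.092 m and y of roll2_mid in the frame of bin_in between -0.072 and 0.072 m and z of roll2_mid in the frame of bin_in between 0 and 0.078 m and z of trowel_grip in the frame of mat_mid between 0.04 and 0.056 m and z of trowel_tip in the frame of mat_mid between -0.004 and 0.01 m and x of trowel_grip in the frame of mat_mid between -0.13 and 0.13 m and y of trowel_grip in the frame of mat_mid between -0.035 and 0.035 m and x of trowel_tip in the frame of mat_mid between -0.13 and 0.13 m and y of trowel_tip in the frame of mat_mid between -0.035 and 0.035 m and linear speed of trowel below 0.02 m/s); the robot touches nothing.
It fails at once if a finger touches a wet cover (contact force between the fingers and cover0 above 0.5 N or contact force between the fingers and cover1 above 0.5 N or contact force between the fingers and cover2 above 0.5 N).
It fails at once if a wet cover is dropped from a height or flung (faster than 1.2 m/s) (linear speed of any of cover0, cover1, cover2 above 1.2 m/s).
It fails at once if another thing on the bench is shifted by more than 4 cm (distance of any of tin_mid, brush, water_mid, screwdriver, parcel_tape_mid, tube_mid, wrench from where it was at the start of the episode above 0.04 m).
Of cover0, cover1, cover2 only 2 to 3 are there at a start; the rules pass over those that are not, and their reading is None.
Of roll0, roll1, roll2 only 2 to 3 are there at a start; the rules pass over those that are not, and their reading is None.
At some moment in a run one of cover0, cover1, cover2, roll0, roll1, roll2 may be knocked a few centimetres aside while the robot is not near it.
It also fails if it takes over 210 s, if anything falls off the work surface, if the arm or the gripper's body presses on something with over 40 N, if the wrist force passes 120 N, or if a joint passes its speed limit or range.

## Working session

There is one attempt and no reset: what is moved stays moved. The work goes in short steps, Python scripts to look and compute and a tool call to move; the robot and the scene stay as the last step left them, time stands still between calls to the robot, and variables do not carry over. Pictures are saved under pics/ and viewed, about 12 in all and at most 16, crops included, and the job is handed in when it is done.

Besides the shell and the picture viewer there is one more tool, called after "Request:" in YAML: its name, and indented under it one key for each argument. play_rows: Moves the arm, as the interface text tells. Its arguments: {"type":"object","properties":{"targets":{"type":"array","items":{"type":"array"}},"grip_force":{"type":"number"}},"required":["targets"]}

```bash
ls; mkdir -p pics; cat > h.py <<'E'
import numpy as np, cv2
from plant import bot
def grab(n,fn):
    s=bot.observe(); f=bot.grab_frame(n); f['tcp']=s['tcp_pos']; f['R']=s['ee_rot']
    np.savez('pics/'+fn+'.npz',**f); cv2.imwrite('pics/'+fn+'.png',f['frame'][:,:,::-1]); return f
def cloud(f):
    K=f['mtx'];d=f['depth'];v,u=np.mgrid[0:480,0:640]
    p=np.stack([(u-K[0,2])/K[0,0]*d,(v-K[1,2])/K[1,1]*d,d],-1)
    E=f['extrinsics']; w=p@E[:3,:3].T+E[:3,3]; w[d==0]=np.nan; return w
E
python3 - <<'E'
from h import *
np.set_printoptions(precision=3,suppress=True)
for n in('scene','side'):
    f=grab(n,n+'0'); print(n,f['mtx'],f['extrinsics'])
print(bot.observe())
E
```

```text
pics
scene [[491.235   0.    316.71 ]
 [  0.    491.235 240.177]
 [  0.      0.      1.   ]] [[-0.821  0.39  -0.417  0.985]
 [ 0.57   0.535 -0.623  0.777]
 [-0.02  -0.75  -0.661  0.842]
 [ 0.     0.     0.     1.   ]]
side [[482.724   0.    313.392]
 [  0.    482.724 237.886]
 [  0.      0.      1.   ]] [[ 0.841 -0.337  0.423  0.088]
 [-0.541 -0.515  0.665 -0.67 ]
 [-0.007 -0.788 -0.615  0.743]
 [ 0.     0.     0.     1.   ]]
{'time': 0.1, 'q': array([56.189, 15.094, -2.798, 72.158,  0.   , 81.102]), 'dq': array([ 0.049,  0.019,  0.111,  0.055,  0.008, -0.042]), 'tau': array([  0.002, -63.858,  38.506,   0.01 ,  -0.   ,   0.   ]), 'tcp_pos': array([0.221, 0.476, 0.231]), 'ee_rot': array([[-0.907,  0.421, -0.   ],
       [ 0.421,  0.907, -0.001],
       [ 0.   , -0.001, -1.   ]]), 'wrist_force': array([-0.086, -0.19 , -0.077]), 'moment': array([0.029, 0.015, 0.026]), 'gripper_width': 1.000463235899696}
```

View pics/scene0.png

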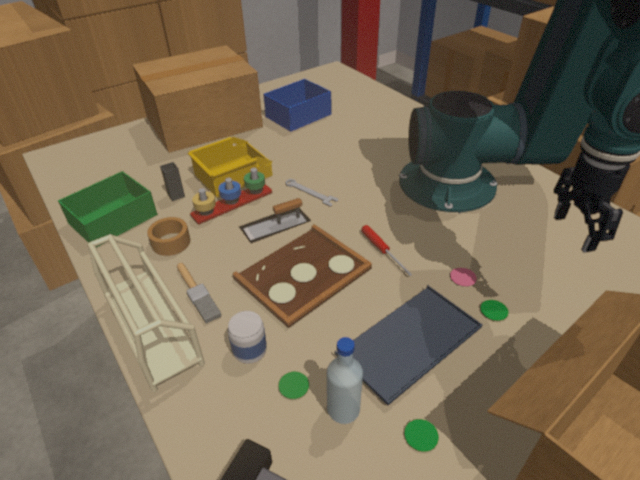

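View pics/side0.png

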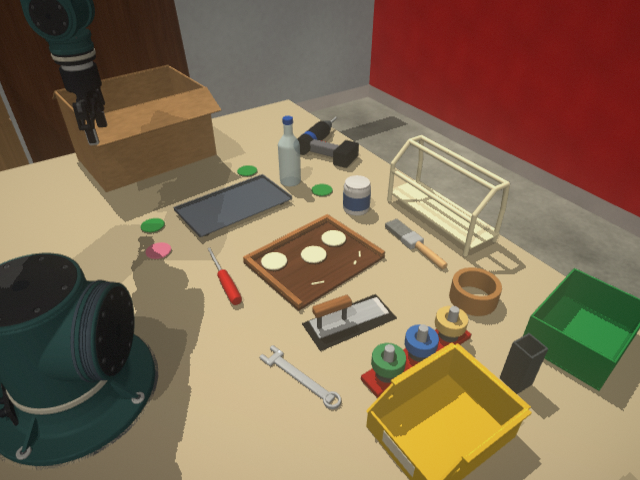

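```bash
cat > ortho.py <<'E'
from h import *
def ortho(fs,x0=.15,x1=.85,y0=-.5,y1=.45,s=1.2e-3):
    H,W=int((x1-x0)/s),int((y1-y0)/s); im=np.zeros((H,W,3),np.uint8); Z=np.full((H,W),-1.)
    for f in fs:
        w=cloud(f).reshape(-1,3); c=f['frame'].reshape(-1,3)[:,::-1]
        ok=np.isfinite(w[:,0])&(w[:,2]<.22)&(w[:,2]>-.02); w=w[ok];c=c[ok]
        o=np.argsort(w[:,2]); w=w[o];c=c[o]
        r=((x1-w[:,0])/s).astype(int); q=((y1-w[:,1])/s).astype(int)
        k=(r>=1)&(r<H-1)&(q>=1)&(q<W-1)
        for i,j,z,cc in zip(r[k],q[k],w[k,2],c[k]):
            for di in(0,1):
                for dj in (0,1):
                    if z>=Z[i+di,j+dj]-.002: Z[i+di,j+dj]=z; im[i+di,j+dj]=cc
    return im,Z
if __name__=='__main__':
    fs=[dict(np.load('pics/%s0.npz'%n)) for n in('scene','side')]
    im,Z=ortho(fs); print(im.shape); cv2.imwrite('pics/ortho0.png',im)
    # seed clusters: printed stats by colour masks
    for n,f in zip(('scene','side'),fs):
        w=cloud(f); hsv=cv2.cvtColor(f['frame'],cv2.COLOR_RGB2HSV)
        B=f['frame'].astype(int)
        seeds=dict(scene=[(282,293),(303,272),(342,264)],side=[(274,261),(313,254),(333,238)])[n]
        for u,v in seeds:
            c=B[v,u]; m=(np.abs(B-c).sum(2)<70).astype(np.uint8)
            _,L=cv2.connectedComponents(m); p=w[L==L[v,u]]; p=p[np.isfinite(p[:,0])]
            lo,hi=np.percentile(p,1,0),np.percentile(p,99,0)
            print(n,'cover',(u,v),len(p),((lo+hi)/2).round(4),(hi-lo).round(4))
E
python3 ortho.py
```

```text
(583, 791, 3)
scene cover (282, 293) 386 [0.6288 0.0973 0.0139] [0.0563 0.0552 0.0079]
scene cover (303, 272) 328 [0.5538 0.0703 0.0145] [0.0537 0.0531 0.0069]
scene cover (342, 264) 314 [0.464  0.1018 0.0145] [0.0529 0.0547 0.007 ]
side cover (274, 261) 310 [0.4676 0.0979 0.0133] [0.0536 0.0543 0.0058]
side cover (313, 254) 296 [0.5566 0.0691 0.014 ] [0.0533 0.0533 0.006 ]
side cover (333, 238) 260 [0.6318 0.0939 0.0141] [0.0528 0.0523 0.0057]
```

View pics/ortho0.png

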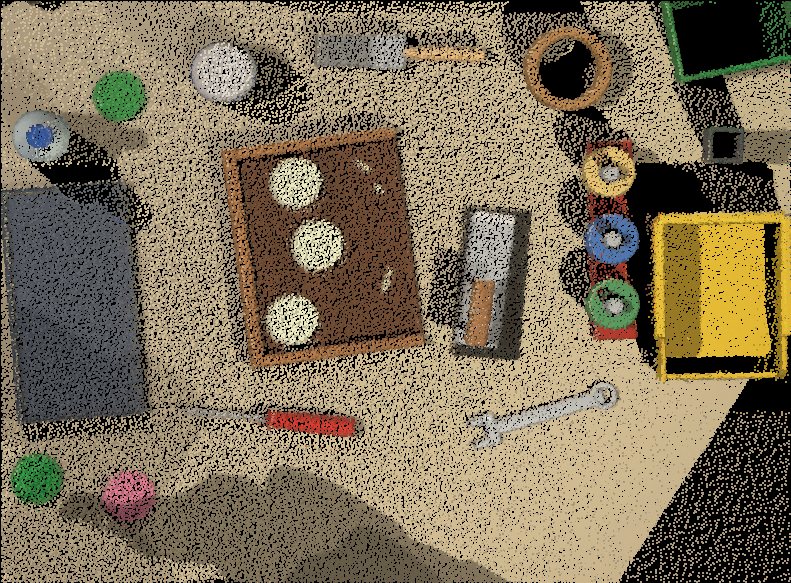

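```bash
cat > fit.py <<'E'
from h import *
fs={n:dict(np.load('pics/%s0.npz'%n)) for n in('scene','side')}
def sel(f,r0,r1,c0,c1,z0,z1):
    w=cloud(f).reshape(-1,3); s=.0012
    r=(.85-w[:,0])/s; c=(.45-w[:,1])/s
    return w[(r>r0)&(r<r1)&(c>c0)&(c<c1)&(w[:,2]>z0)&(w[:,2]<z1)]
reg=dict(board=(120,378,215,432,.0165,.026),plate=(180,430,-20,158,.011,.03),bin=(205,390,645,830,.035,.09),
 handle=(265,355,455,500,.045,.07),holder=(130,345,580,642,.009,.02))
rc=dict(tan=(172,610),blue=(240,612),green=(304,613))
for k,v in rc.items(): reg['roll_'+k]=(v[0]-30,v[0]+30,v[1]-30,v[1]+30,.056,.066)
for k,(a,b) in dict(c0=(182,295),c1=(244,318),c2=(320,292)).items(): reg[k]=(a-27,a+27,b-27,b+27,.0115,.0165)
for k,g in reg.items():
    for n in list(fs)+['both']:
        p=np.vstack([sel(fs[m],*g) for m in (fs if n=='both' else [n])])
        if len(p)<20: print(k,n,'few');continue
        r=cv2.minAreaRect((p[:,:2]*1000).astype(np.float32))
        print(k,n,len(p),np.round(r[0],1),np.round(r[1],1),round(r[2],1),'zmed',np.round(np.median(p[:,2])*1000,1))
E
python3 fit.py
```

```text
board scene 1300 [552.3  64.6] [267.2 208.7] 7.9 zmed 19.8
board side 1051 [555.6  63.1] [267.4 208.4] 8.0 zmed 19.5
board both 2351 [553.9  64. ] [270.5 210.7] 8.0 zmed 19.6
plate scene 8012 [486.9 364.5] [283.  152.7] 4.6 zmed 16.6
plate side 3603 [489.8 364.3] [282.  158.7] 4.2 zmed 15.7
plate both 11615 [488.1 364.1] [285.2 158.7] 4.2 zmed 16.3
bin scene 1797 [ 492.3 -414.7] [202.2 173.5] 0.6 zmed 59.7
bin side 5306 [ 495.4 -416.7] [202.8 165.2] 0.9 zmed 66.1
bin both 7103 [ 494.1 -414.8] [205.4 173.6] 0.5 zmed 63.9
handle scene 268 [ 474.8 -121.9] [27.1 79.1] 83.6 zmed 60.1
handle side 501 [ 475.4 -126.6] [24.8 79.5] 83.3 zmed 60.3
handle both 769 [ 475.3 -123.7] [30.5 80.4] 83.6 zmed 60.2
holder scene 669 [ 561.2 -280. ] [242.   55.5] 0.2 zmed 14.0
holder side 816 [ 563.2 -285.3] [239.2  50.2] 1.5 zmed 14.0
holder both 1485 [ 561.6 -281.3] [242.3  58.3] 1.5 zmed 14.0
roll_tan scene 217 [ 642.7 -276.9] [59.2 61. ] 53.2 zmed 61.5
roll_tan side 495 [ 643.  -282.4] [57.9 59. ] 32.4 zmed 61.8
roll_tan both 712 [ 643.6 -280. ] [60.8 63.2] 22.8 zmed 61.7
roll_blue scene 202 [ 564.  -280.5] [60.8 58.1] 68.1 zmed 61.8
roll_blue side 553 [ 565.  -285.9] [58.8 58.1] 30.7 zmed 61.6
roll_blue both 755 [ 564.6 -283.2] [63.8 60.9] 60.4 zmed 61.6
roll_green scene 192 [ 485.2 -281.7] [58.4 58.9] 60.8 zmed 61.7
roll_green side 627 [ 486.  -286.2] [59.6 57.5] 49.3 zmed 61.7
roll_green both 819 [ 485.3 -284.3] [61.7 61.1] 49.0 zmed 61.7
c0 scene 353 [630.7  97.3] [62.8 61.9] 10.9 zmed 14.3
c0 side 285 [631.7  94.4] [57.4 59.1] 72.6 zmed 14.0
c0 both 638 [631.1  96.5] [63.5 63.4] 2.2 zmed 14.1
c1 scene 320 [555.3  70.6] [62.  59.6] 16.7 zmed 14.1
c1 side 311 [557.5  68. ] [57.3 58.9] 68.2 zmed 13.8
c1 both 631 [558.1  70.2] [62.  64.4] 41.0 zmed 14.0
c2 scene 307 [465.9 100.2] [60.2 61.1] 0.9 zmed 14.1
c2 side 327 [468.3 100.2] [60.6 59.5] 83.9 zmed 13.7
c2 both 634 [466.8  99.8] [61.5 62.4] 89.1 zmed 13.9
```

```bash
cat > plan.py <<'E'
import sys; from h import *
from scipy.spatial.transform import Rotation as Ro
def Rt(yaw,pitch=0): # yaw of tool x; pitch = turn about tool y (deg)
    return Ro.from_euler('z',yaw,degrees=True).as_matrix()@np.diag([1,-1,-1.])@Ro.from_euler('y',pitch,degrees=True).as_matrix()
def plan(wps,show=True):
    s=bot.observe(); R0=s['ee_rot']; p0=s['tcp_pos']*1000
    if show: print('t',round(s['time'],2),'tcp',p0.round(1),'yaw',np.degrees(np.arctan2(R0[1,0],R0[0,0])).round(1),'F',s['wrist_force'].round(1),'g',round(s['gripper_width']*85.4,1),'q',s['q'].round())
    for w in wps:
        R=Rt(*w[3:]); print(w,'->',(R0.T@(np.array(w[:3])-p0)).round(1),Ro.from_matrix(R0.T@R).as_rotvec(degrees=True).round(1))
if __name__=='__main__': plan(eval(sys.argv[1]))
E
python3 plan.py '[(350,100,200,135),(485.6,-284,140,135),(485.6,-284,33,135)]'
```

```text
t 0.1 tcp [221.  476.  230.9] yaw 155.1 F [-0.1 -0.2 -0.1] g 85.4 q [56. 15. -3. 72.  0. 81.]
(350, 100, 200, 135) -> [-275.3 -286.6   31.1] [-0.1  0.  20.1]
(485.6, -284, 140, 135) -> [-560.1 -577.7   91.3] [-0.1  0.  20.1]
(485.6, -284, 33, 135) -> [-560.1 -577.6  198.3] [-0.1  0.  20.1]
```

Request:
play_rows:
  targets:
    - [[-275,-287,31],[0,0,20],80]
    - [[-275,-287,31],[0,0,20],80]
    - [[-275,-287,31],[0,0,20],80]
    - [[-275,-287,31],[0,0,20],80]
    - [[-275,-287,31],[0,0,20],80]
    - [[-275,-287,31],[0,0,20],80]
    - [[-275,-287,31],[0,0,20],80]
    - [[-560,-578,91],[0,0,20],80]
    - [[-560,-578,91],[0,0,20],80]
    - [[-560,-578,91],[0,0,20],80]
  grip_force: 40

```text
time: 1.1
tcp_pos: [0.3822, 0.0081, 0.1836]
ee_rot: [[-0.708, 0.706, 0.0], [0.706, 0.708, 0.0], [-0.0, 0.0, -1.0]]
wrist_force: [1.3, 0.7, -0.4]
gripper_width: 0.936
```

Request:
play_rows:
  targets:
    - [[-280,-133,44],[0,0,0],80]
    - [[-280,-133,44],[0,0,0],80]
    - [[-280,-133,44],[0,0,0],80]
    - [[-280,-133,44],[0,0,0],80]
    - [[-280,-133,44],[0,0,0],80]
    - [[-280,-133,44],[0,0,0],80]
    - [[-280,-133,44],[0,0,0],80]
    - [[-280,-133,44],[0,0,0],80]
    - [[-280,-133,44],[0,0,0],80]

```text
time: 2.0
tcp_pos: [0.486, -0.2808, 0.1396]
ee_rot: [[-0.708, 0.706, -0.001], [0.706, 0.708, 0.001], [0.001, 0.0, -1.0]]
wrist_force: [-0.5, 0.4, 0.6]
gripper_width: 0.938
```

```bash
python3 plan.py '[(485.6,-284,33,135)]'; python3 - <<'E'
from h import *
f=grab('wrist','w1'); print(f['mtx'],f['T_tool_cam'].round(3))
E
```

```text
t 2.0 tcp [ 486.  -280.8  139.6] yaw 135.1 F [-0.5  0.4  0.6] g 80.1 q [-38.  21.  -8.  61.   0.   7.]
(485.6, -284, 33, 135) -> [ -2.1  -2.5 106.6] [ 0.  -0.1  0.1]
[[371.64829954   0.         314.34786971]
 [  0.         371.64829954 234.1861591 ]
 [  0.           0.           1.        ]] [[ 0.002 -0.949 -0.315  0.08 ]
 [ 1.     0.002  0.001  0.   ]
 [-0.    -0.315  0.949 -0.142]
 [ 0.     0.     0.     1.   ]]
```

View pics/w1.png

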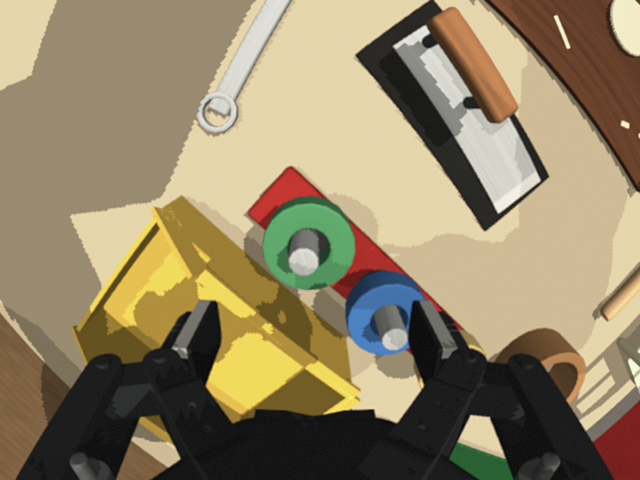

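```bash
cat >> h.py <<'E'
def wpix(f,uv,z):
    "wrist pixel -> world point (mm) on plane z (mm)"
    K=f['mtx'];T=f['T_tool_cam'];u,v=uv
    a=(u-K[0,2])/K[0,0];b=(v-K[1,2])/K[1,1];r=np.hypot(a,b)+1e-9
    d=np.array([np.sin(r)*a/r,np.sin(r)*b/r,np.cos(r)])
    R=f['R'];o=R@T[:3,3]+f['tcp'];d=R@T[:3,:3]@d
    return ((o+d*(z/1000-o[2])/d[2])*1000).round(1)
E
python3 - <<'E'
from h import *
f=dict(np.load('pics/w1.npz'))
for n,uv,z in [('g post',(303,262),86),('g ring',(309,243),62),('b post',(395,337),86),('b ring',(385,312),62),('handle a',(447,15),59),('handle b',(505,115),59),('blade corner',(503,213),5),('blade corner2',(540,180),5)]: print(n,wpix(f,uv,z))
E
```

```text
g post [ 482.7 -285.7   86. ]
g ring [ 482.9 -281.4   62. ]
b post [ 561.  -281.6   86. ]
b ring [ 555.5 -280.2   62. ]
handle a [ 438.7 -118.5   59. ]
handle b [ 510.9 -131.7   59. ]
blade corner [ 593.2 -162.1    5. ]
blade corner2 [ 596.1 -116.4    5. ]
```

Request:
play_rows:
  targets:
    - [[-1,-3,40],[0,0,0],80]
    - [[-1,-3,80],[0,0,0],80]
    - [[-1,-3,106],[0,0,0],80]
    - [[-1,-3,106],[0,0,0],50]
    - [[-1,-3,106],[0,0,0],50]
    - [[-1,-3,106],[0,0,0],50]
    - [[-1,-3,106],[0,0,0],50]
    - [[-1,-3,106],[0,0,0],50]
    - [[-1,-3,90],[0,0,0],50]
    - [[-1,-3,60],[0,0,0],50]

```text
time: 3.05
tcp_pos: [0.4842, -0.2839, 0.0793]
ee_rot: [[-0.708, 0.706, -0.002], [0.706, 0.708, 0.002], [0.003, -0.0, -1.0]]
wrist_force: [0.9, -0.9, -0.8]
gripper_width: 0.68
```

Request:
play_rows:
  targets:
    - [[0,0,-45],[0,0,0],50]
    - [[0,0,-45],[0,0,0],50]
    - [[-76,-117,-45],[0,0,0],50]
    - [[-76,-117,-45],[0,0,0],50]
    - [[-76,-117,-45],[0,0,0],50]
    - [[-76,-117,0],[0,0,0],50]
    - [[-76,-117,39],[0,0,0],50]
    - [[-76,-117,39],[0,0,0],50]
    - [[-76,-117,39],[0,0,0],72]
    - [[-76,-117,39],[0,0,0],72]

```text
time: 4.05
tcp_pos: [0.4572, -0.4218, 0.043]
ee_rot: [[-0.708, 0.706, 0.002], [0.706, 0.708, -0.002], [-0.003, -0.0, -1.0]]
wrist_force: [0.3, -0.3, -0.3]
gripper_width: 0.845
```

Request:
play_rows:
  targets:
    - [[0,0,-50],[0,0,0],72]
    - [[0,0,-97],[0,0,0],72]
    - [[0,0,-97],[0,0,0],80]
    - [[22,174,-97],[0,0,0],80]
    - [[22,174,-97],[0,0,0],80]
    - [[22,174,-97],[0,0,0],80]
    - [[22,174,-97],[0,0,0],80]
    - [[22,174,-97],[0,0,0],80]
    - [[22,174,-50],[0,0,0],80]
    - [[22,174,-40],[0,0,0],80]

```text
time: 5.05
tcp_pos: [0.5623, -0.2817, 0.0788]
ee_rot: [[-0.708, 0.706, -0.002], [0.706, 0.708, 0.001], [0.003, -0.001, -1.0]]
wrist_force: [-0.5, -0.1, -0.5]
gripper_width: 0.938
```

```bash
python3 plan.py '[(564,-283,33,135)]'
```

```text
t 5.05 tcp [ 562.3 -281.7   78.8] yaw 135.1 F [-0.5 -0.1 -0.5] g 80.1 q [-34.  30.  -4.  57.  -0.  11.]
(564, -283, 33, 135) -> [-2.3  0.3 45.8] [-0.  -0.2  0.1]
```

Request:
play_rows:
  targets:
    - [[-2,0,30],[0,0,0],80]
    - [[-2,0,46],[0,0,0],80]
    - [[-2,0,46],[0,0,0],50]
    - [[-2,0,46],[0,0,0],50]
    - [[-2,0,46],[0,0,0],50]
    - [[-2,0,46],[0,0,0],50]
    - [[-2,0,46],[0,0,0],50]
    - [[-2,0,20],[0,0,0],50]
    - [[-2,0,-20],[0,0,0],50]
    - [[-2,0,-46],[0,0,0],50]

```text
time: 6.05
tcp_pos: [0.5653, -0.2839, 0.1295]
ee_rot: [[-0.708, 0.706, 0.002], [0.706, 0.708, -0.001], [-0.002, 0.0, -1.0]]
wrist_force: [-0.0, -0.5, -1.1]
gripper_width: 0.695
```

Request:
play_rows:
  targets:
    - [[-73,-119,0],[0,0,0],50]
    - [[-73,-119,0],[0,0,0],50]
    - [[-73,-119,0],[0,0,0],50]
    - [[-73,-119,40],[0,0,0],50]
    - [[-73,-119,86],[0,0,0],50]
    - [[-73,-119,86],[0,0,0],50]
    - [[-73,-119,86],[0,0,0],72]
    - [[-73,-119,86],[0,0,0],72]
    - [[-73,-119,50],[0,0,0],72]
    - [[-73,-119,0],[0,0,0],72]

```text
time: 7.05
tcp_pos: [0.5324, -0.4189, 0.1284]
ee_rot: [[-0.708, 0.706, -0.001], [0.706, 0.708, 0.001], [0.001, -0.0, -1.0]]
wrist_force: [0.7, -1.0, 0.0]
gripper_width: 0.843
```

Request:
play_rows:
  targets:
    - [[20,177,-5],[0,0,0],80]
    - [[20,177,-5],[0,0,0],80]
    - [[20,177,-5],[0,0,0],80]
    - [[20,177,-5],[0,0,0],80]
    - [[20,177,-5],[0,0,0],80]
    - [[20,177,50],[0,0,0],80]
    - [[20,177,50],[0,0,0],80]

```text
time: 7.75
tcp_pos: [0.6418, -0.2791, 0.0743]
ee_rot: [[-0.708, 0.706, -0.004], [0.706, 0.708, 0.002], [0.004, -0.001, -1.0]]
wrist_force: [-0.5, -0.2, -1.0]
gripper_width: 0.94
```

```bash
python3 plan.py '[(643,-280,33,135)]'
```

```text
t 7.75 tcp [ 641.8 -279.1   74.3] yaw 135.1 F [-0.5 -0.2 -1. ] g 80.2 q [-30.  37.   9.  62.  -0.  15.]
(643, -280, 33, 135) -> [-1.6  0.3 41.3] [-0.1 -0.2  0.1]
```

Request:
play_rows:
  targets:
    - [[-1,0,30],[0,0,0],80]
    - [[-1,0,43],[0,0,0],80]
    - [[-1,0,43],[0,0,0],50]
    - [[-1,0,43],[0,0,0],50]
    - [[-1,0,43],[0,0,0],50]
    - [[-1,0,43],[0,0,0],50]
    - [[-1,0,43],[0,0,0],50]
    - [[-1,0,20],[0,0,0],50]
    - [[-1,0,-20],[0,0,0],50]
    - [[-1,0,-60],[0,0,0],50]

```text
time: 8.75
tcp_pos: [0.6438, -0.2806, 0.1383]
ee_rot: [[-0.708, 0.706, -0.001], [0.706, 0.708, 0.0], [0.001, -0.0, -1.0]]
wrist_force: [0.5, 0.0, -0.3]
gripper_width: 0.678
```

Request:
play_rows:
  targets:
    - [[13,-198,0],[0,0,0],50]
    - [[13,-198,0],[0,0,0],50]
    - [[13,-198,0],[0,0,0],50]
    - [[13,-198,0],[0,0,0],50]
    - [[13,-198,40],[0,0,0],50]
    - [[13,-198,82],[0,0,0],50]
    - [[13,-198,82],[0,0,0],50]
    - [[13,-198,82],[0,0,0],72]
    - [[13,-198,82],[0,0,0],72]
    - [[13,-198,20],[0,0,0],72]

```text
time: 9.75
tcp_pos: [0.494, -0.4101, 0.1025]
ee_rot: [[-0.709, 0.706, -0.004], [0.706, 0.709, 0.005], [0.006, 0.0, -1.0]]
wrist_force: [-0.0, -0.6, 0.4]
gripper_width: 0.844
```

```bash
python3 plan.py '[(475,-124,200,173.5),(475,-124,90,173.5),(475,-124,34,173.5)]'
```

```text
t 9.75 tcp [ 494.  -410.1  102.5] yaw 135.1 F [-0.  -0.6  0.4] g 72.1 q [-47.  30.   1.  61.  -0.  -2.]
(475, -124, 200, 173.5) -> [216.  189.3 -96.1] [  0.1  -0.3 -38.4]
(475, -124, 90, 173.5) -> [215.3 189.3  13.9] [  0.1  -0.3 -38.4]
(475, -124, 34, 173.5) -> [214.9 189.3  69.9] [  0.1  -0.3 -38.4]
```

Request:
play_rows:
  targets:
    - [[0,0,-50],[0,0,0],60]
    - [[216,189,-60],[0,0,-38.4],60]
    - [[216,189,-60],[0,0,-38.4],60]
    - [[216,189,-60],[0,0,-38.4],60]
    - [[216,189,-60],[0,0,-38.4],60]
    - [[216,189,-60],[0,0,-38.4],60]
    - [[216,189,-60],[0,0,-38.4],55]
    - [[216,189,-30],[0,0,-38.4],55]
    - [[216,189,-10],[0,0,-38.4],55]
    - [[216,189,-10],[0,0,-38.4],55]

```text
time: 10.75
tcp_pos: [0.4755, -0.1248, 0.1149]
ee_rot: [[-0.994, 0.112, -0.0], [0.112, 0.994, 0.0], [0.0, 0.0, -1.0]]
wrist_force: [-0.8, -0.5, 1.0]
gripper_width: 0.645
```

```bash
python3 plan.py '[(475,-124,33,173.5)]'; python3 - <<'E'
from h import *
grab('wrist','w2')
E
```

```text
t 10.75 tcp [ 475.5 -124.8  114.9] yaw 173.6 F [-0.8 -0.5  1. ] g 55.1 q [-24.  16. -21.  53.  -0. -18.]
(475, -124, 33, 173.5) -> [ 0.5  0.8 81.9] [ 0.  -0.   0.1]
```

View pics/w2.png

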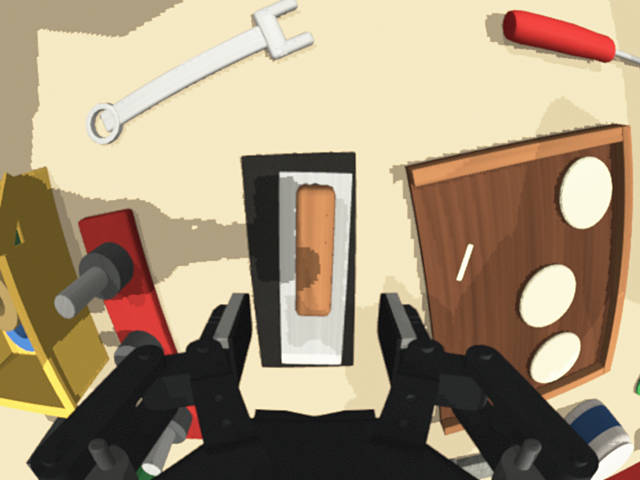

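```bash
python3 - <<'E'
from h import *
f=dict(np.load('pics/w2.npz'))
for n,uv,z in [('h back',(314.5,185),61),('h front',(314,315),61),('b0',(280,173),5),('b1',(353,175),5),('b2',(340,365),5),('b3',(281,363),5)]: print(n,wpix(f,uv,z))
E
```

```text
h back [ 432.9 -119.8   61. ]
h front [ 512.  -128.8   61. ]
b0 [ 432.4 -143.5    5. ]
b1 [439.3 -93.9   5. ]
b2 [ 597.9 -116.2    5. ]
b3 [ 590.3 -165.8    5. ]
```

Request:
play_rows:
  targets:
    - [[1,1,40],[0,0,0.8],55]
    - [[1,1,70],[0,0,0.8],55]
    - [[1,1,81],[0,0,0.8],55]
    - [[1,1,81],[0,0,0.8],15]
    - [[1,1,81],[0,0,0.8],15]
    - [[1,1,81],[0,0,0.8],15]
    - [[1,1,81],[0,0,0.8],15]
    - [[1,1,81],[0,0,0.8],15]
    - [[1,1,81],[0,0,0.8],15]
    - [[1,1,81],[0,0,0.8],15]
  grip_force: 110

```text
time: 11.8
tcp_pos: [0.4759, -0.125, 0.0358]
ee_rot: [[-0.992, 0.127, 0.003], [0.127, 0.992, -0.001], [-0.003, -0.001, -1.0]]
wrist_force: [-1.9, -0.6, 7.1]
gripper_width: 0.235
```

```bash
python3 plan.py '[(475,-124,120,173.5)]'
```

```text
t 11.8 tcp [ 475.9 -125.    35.8] yaw 172.7 F [-1.9 -0.6  7.1] g 20.1 q [-24.  20. -28.  41.  -0. -17.]
(475, -124, 120, 173.5) -> [  0.8   0.8 -84.2] [-0.1  0.2 -0.8]
```

```bash
cat > tr.py <<'E'
import sys; from plan import *
TX,TZ=119.5,32.8
B=dict(b=(554,64,8.0),p=(488,364,16.)); 
def yawof(fr): return dict(b=8.,p=4.4)[fr]
def tipwp(fr,x,y,h,phi,dyaw=0):
    "tip bottom edge at (x,y,h) mm in frame fr ('b' board,'p' plate), nose-down phi -> TCP waypoint"
    a=np.radians(yawof(fr)); o=B[fr]
    P=np.array([o[0]+x*np.cos(a)-y*np.sin(a),o[1]+x*np.sin(a)+y*np.cos(a),o[2]+h])
    yaw=yawof(fr)+270+dyaw; R=Rt(yaw,phi); p=P-R@np.array([-TX,0,TZ])
    return (*p.round(1),yaw,phi)
def where():
    s=bot.observe(); t=s['tcp_pos']*1000+s['ee_rot']@np.array([-TX,0,TZ])
    for fr in 'bp':
        a=np.radians(yawof(fr));d=t-B[fr]
        print('tip in',fr,np.round([d[0]*np.cos(a)+d[1]*np.sin(a),-d[0]*np.sin(a)+d[1]*np.cos(a),d[2]],1),end=' ')
    print('pitch',np.degrees(np.arcsin(s['ee_rot'][2,0])).round(1),'t',round(s['time'],1),'F',s['wrist_force'].round(1))
if __name__=='__main__':
    where(); plan([tipwp(*w) for w in eval(sys.argv[1])])
E
python3 tr.py '[("b",-81,-10,60,4),("b",-81,-10,20,4)]'
```

```text
tip in b [  11.7 -207.9   -4.6] tip in p [  67.5 -510.9  -12.6] pitch -0.2 t 11.8 F [-1.9 -0.6  7.1]
t 11.8 tcp [ 475.9 -125.    35.8] yaw 172.7 F [-1.9 -0.6  7.1] g 20.1 q [-24.  20. -28.  41.  -0. -17.]
(np.float64(491.5), np.float64(-73.0), np.float64(109.1), 278.0, 4) -> [ -9.   53.5 -73.3] [   3.5    2.9 -105.3]
(np.float64(491.5), np.float64(-73.0), np.float64(69.1), 278.0, 4) -> [ -8.9  53.5 -33.3] [   3.5    2.9 -105.3]
```

Request:
play_rows:
  targets:
    - [[0,0,-40],[0,0,0],15]
    - [[0,0,-80],[0,0,0],15]
    - [[-9,53,-80],[3.5,3,-105.3],15]
    - [[-9,53,-80],[3.5,3,-105.3],15]
    - [[-9,53,-80],[3.5,3,-105.3],15]
    - [[-9,53,-80],[3.5,3,-105.3],15]
    - [[-9,53,-80],[3.5,3,-105.3],15]
    - [[-9,53,-80],[3.5,3,-105.3],15]
    - [[-9,53,-80],[3.5,3,-105.3],15]
    - [[-9,53,-80],[3.5,3,-105.3],15]

```text
time: 12.8
tcp_pos: [0.4909, -0.0731, 0.1153]
ee_rot: [[-0.473, -0.881, -0.01], [-0.88, 0.473, -0.049], [0.048, -0.014, -0.999]]
wrist_force: [-0.1, 0.1, -1.4]
gripper_width: 0.237
```

```bash
python3 tr.py '[("b",-81,-10,40,4)]'
```

```text
tip in b [-11.4 -32.3  68.8] tip in p [  33.4 -337.1   60.8] pitch 2.7 t 12.8 F [-0.1  0.1 -1.4]
t 12.8 tcp [490.9 -73.1 115.3] yaw -118.3 F [-0.1  0.1 -1.4] g 20.3 q [-16.  16. -20.  53.  -3. -78.]
(np.float64(491.5), np.float64(-73.0), np.float64(89.1), 278.0, 4) -> [-1.6 -0.1 26.2] [  1.3   1.  -36.2]
```

Request:
play_rows:
  targets:
    - [[-1.6,0,20],[1.3,1,-36.2],15]
    - [[-1.6,0,26],[1.3,1,-36.2],15]
    - [[-1.6,0,26],[1.3,1,-36.2],15]
    - [[-1.6,0,26],[1.3,1,-36.2],15]
    - [[-1.6,0,26],[1.3,1,-36.2],15]
    - [[-1.6,0,26],[1.3,1,-36.2],15]
    - [[-1.6,0,26],[1.3,1,-36.2],15]
    - [[-1.6,0,26],[1.3,1,-36.2],15]

```text
time: 13.6
tcp_pos: [0.4911, -0.0729, 0.0883]
ee_rot: [[0.131, -0.991, 0.008], [-0.989, -0.132, -0.069], [0.07, 0.001, -0.998]]
wrist_force: [0.6, -0.3, -1.9]
gripper_width: 0.238
```

```bash
python3 tr.py '[("b",-81,-5,0,4),("b",-81,88,0,4)]';python3 - <<'E'
from h import *
grab('wrist','w3');grab('scene','s3')
E
```

```text
tip in b [-80.4  -9.9  39.2] tip in p [ -36.9 -319.1   31.2] pitch 4.0 t 13.6 F [ 0.6 -0.3 -1.9]
t 13.6 tcp [491.1 -72.9  88.3] yaw -82.4 F [ 0.6 -0.3 -1.9] g 20.3 q [ -16.   17.  -24.   48.   -4. -113.]
(np.float64(490.8), np.float64(-68.0), np.float64(49.1), 278.0, 4) -> [-7.6 -0.4 38.7] [ 0.1  0.  -0.4]
(np.float64(477.8), np.float64(24.1), np.float64(49.1), 278.0, 4) -> [-100.4    0.4   32.3] [ 0.1  0.  -0.4]
```

View pics/w3.png

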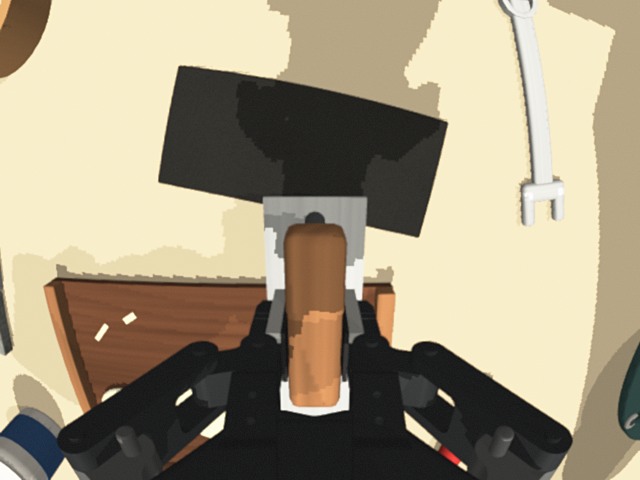

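```bash
python3 - <<'E'
from h import *
f=dict(np.load('pics/w3.npz'))
for uv in [(180,66),(447,122),(418,237),(159,182)]: print(wpix(f,uv,3))
f=dict(np.load('pics/s3.npz'))
c=f['frame'][200:340,210:400,::-1]; cv2.imwrite('pics/s3c.png',cv2.resize(c,None,fx=4,fy=4,interpolation=cv2.INTER_CUBIC))
E
```

```text
[ 594.  -183.5    3. ]
[ 418.5 -169.4    3. ]
[424.6 -91.4   3. ]
[ 600.4 -105.8    3. ]
```

View pics/s3c.png

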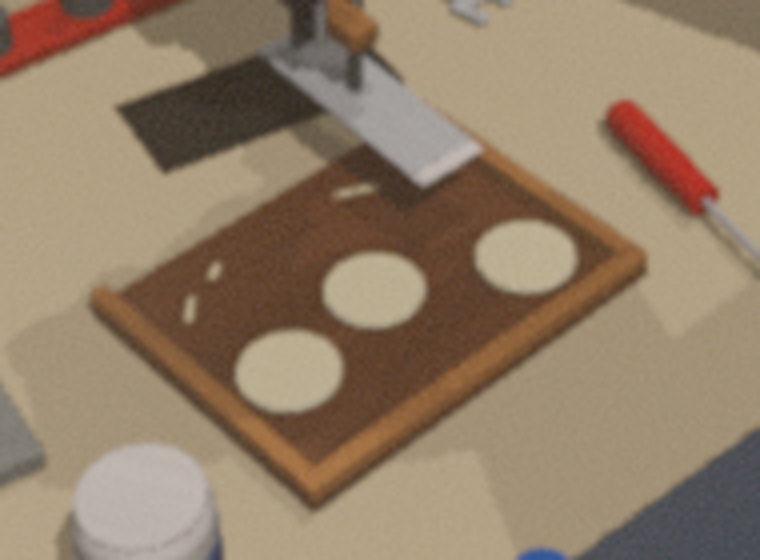

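Request:
play_rows:
  targets:
    - [[-5,0,20],[0,0,-0.4],15]
    - [[-7.5,0,34],[0,0,-0.4],15]
    - [[-7.5,0,37],[0,0,-0.4],15]
    - [[-7.5,0,38.5],[0,0,-0.4],15]
    - [[-7.5,0,39.5],[0,0,-0.4],15]
    - [[-7.5,0,39.5],[0,0,-0.4],15]

```text
time: 14.3
tcp_pos: [0.4905, -0.0683, 0.0483]
ee_rot: [[0.139, -0.99, 0.008], [-0.988, -0.139, -0.069], [0.07, 0.002, -0.998]]
wrist_force: [-0.1, -0.1, 0.6]
gripper_width: 0.238
```

```bash
python3 tr.py '[("b",-81,80,0,4),("b",-81,88,0,4)]'
```

```text
tip in b [-81.4  -5.2  -0.7] tip in p [ -38.1 -314.5   -8.7] pitch 4.0 t 14.3 F [-0.1 -0.1  0.6]
t 14.3 tcp [490.5 -68.3  48.3] yaw -82.0 F [-0.1 -0.1  0.6] g 20.3 q [ -15.   19.  -28.   41.   -4. -113.]
(np.float64(478.9), np.float64(16.2), np.float64(49.1), 278.0, 4) -> [-85.   -0.3  -6.7] [0.1 0.  0. ]
(np.float64(477.8), np.float64(24.1), np.float64(49.1), 278.0, 4) -> [-92.9  -0.3  -7.2] [0.1 0.  0. ]
```

Request:
play_rows:
  targets:
    - [[-10,0,0.6],[0,0,0],15]
    - [[-20,0,0],[0,0,0],15]
    - [[-30,0,-0.6],[0,0,0],15]
    - [[-40,0,-1.3],[0,0,0],15]
    - [[-50,0,-2],[0,0,0],15]
    - [[-60,0,-2.8],[0,0,0],15]
    - [[-70,0,-3.6],[0,0,0],15]
    - [[-78,0,-4.3],[0,0,0],15]
    - [[-86,0,-5],[0,0,0],15]
    - [[-90,0,-5.3],[0,0,0],15]

```text
time: 15.3
tcp_pos: [0.478, 0.022, 0.0475]
ee_rot: [[0.14, -0.99, 0.009], [-0.988, -0.14, -0.069], [0.07, 0.001, -0.998]]
wrist_force: [0.6, -4.6, 4.6]
gripper_width: 0.237
```

```bash
python3 tr.py '[("b",-81,88,0,4),("b",-81,87,3,0),("b",-81,80,60,-5)]';python3 - <<'E'
from h import *
f=grab('scene','s4')
c=f['frame'][220:340,220:380,::-1]; cv2.imwrite('pics/s4c.png',cv2.resize(c,None,fx=4,fy=4,interpolation=cv2.INTER_CUBIC))
E
```

```text
tip in b [-81.2  85.9  -1.6] tip in p [ -43.6 -223.6   -9.6] pitch 4.0 t 15.3 F [ 0.6 -4.6  4.6]
t 15.3 tcp [478.   22.   47.5] yaw -82.0 F [ 0.6 -4.6  4.6] g 20.2 q [  -5.   18.  -30.   41.   -4. -103.]
(np.float64(477.8), np.float64(24.1), np.float64(49.1), 278.0, 4) -> [-2.  -0.  -1.7] [ 0. -0.  0.]
(np.float64(478.3), np.float64(20.5), np.float64(43.8), 278.0, 0) -> [ 1.3 -0.   3.8] [ 0. -4.  0.]
(np.float64(479.6), np.float64(11.2), np.float64(90.3), 278.0, -5) -> [ 13.9   0.  -41.9] [ 0.1 -9.   0. ]
```

View pics/s4c.png

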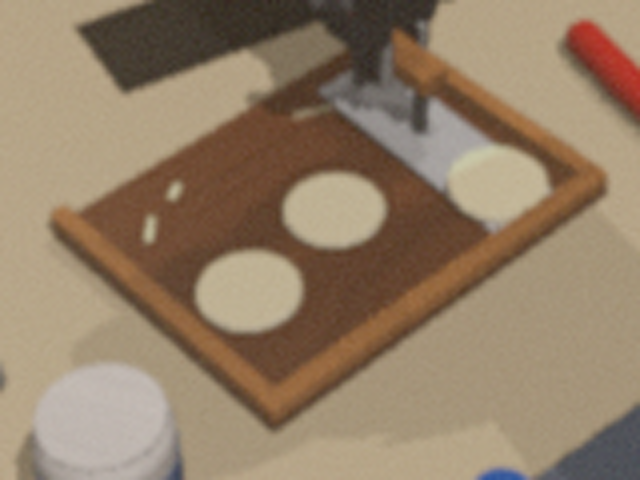

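Request:
play_rows:
  targets:
    - [[0.5,0,0],[0,-2,0],15]
    - [[1.3,0,2],[0,-4,0],15]
    - [[1.5,0,-4],[0,-5,0],15]
    - [[4,0,-12],[0,-7,0],15]
    - [[8,0,-20],[0,-9,0],15]
    - [[12,0,-30],[0,-9,0],15]
    - [[14,0,-42],[0,-9,0],15]
    - [[14,0,-52],[0,-9,0],15]
    - [[14,0,-57],[0,-9,0],15]
    - [[14,0,-57],[0,-9,0],15]

```text
time: 16.35
tcp_pos: [0.4794, 0.0115, 0.1053]
ee_rot: [[0.139, -0.99, -0.014], [-0.986, -0.14, 0.086], [-0.087, 0.002, -0.996]]
wrist_force: [0.1, 0.1, -4.0]
gripper_width: 0.238
```

```bash
python3 tr.py '[("p",-85,-60,60,-5),("p",-85,5,45,-5),("p",-85,12,1,0),("p",-85,22,1,25)]';python3 - <<'E'
from h import *
f=grab('scene','s5')
c=f['frame'][200:340,220:400,::-1]; cv2.imwrite('pics/s5c.png',cv2.resize(c,None,fx=3,fy=3,interpolation=cv2.INTER_CUBIC))
E
```

```text
tip in b [-81.4  80.3  75. ] tip in p [ -43.4 -229.2   67. ] pitch -5.0 t 16.4 F [ 0.1  0.1 -4. ]
t 16.35 tcp [479.4  11.5 105.3] yaw -82.0 F [ 0.1  0.1 -4. ] g 20.3 q [ -11.   16.  -22.   53.    5. -109.]
(np.float64(417.2), np.float64(176.1), np.float64(98.3), 274.4, -5) -> [-170.4   38.5   22. ] [ 0.4 -0.   3.6]
(np.float64(412.2), np.float64(240.9), np.float64(83.3), 274.4, -5) -> [-233.8   34.4   42.6] [ 0.4 -0.   3.6]
(np.float64(411.5), np.float64(250.3), np.float64(49.8), 274.4, 0) -> [-240.2   33.7   76.8] [0.2 5.  3.6]
(np.float64(408.8), np.float64(285.3), np.float64(97.2), 274.4, 25) -> [-279.2   31.5   32.6] [-0.6 30.   3.6]
```

View pics/s5c.png

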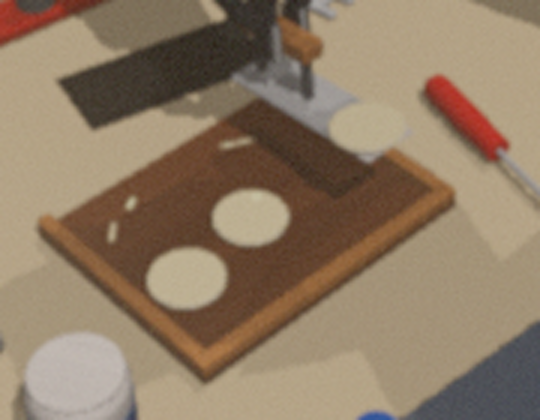

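Request:
play_rows:
  targets:
    - [[-10,1,1],[0,0,0],15]
    - [[-27,3,3],[0,0,0.5],15]
    - [[-50,7,6],[0,0,1],15]
    - [[-75,12,9],[0,0,1.5],15]
    - [[-100,18,12],[0,0,2],15]
    - [[-125,25,15],[0,0,2.5],15]
    - [[-150,32,18],[0,0,3],15]
    - [[-175,37,22],[0,0,3.6],15]
    - [[-200,37,28],[0,0,3.6],15]
    - [[-215,36,33],[0,0,3.6],15]

```text
time: 17.4
tcp_pos: [0.4117, 0.223, 0.0903]
ee_rot: [[0.077, -0.997, -0.016], [-0.993, -0.079, 0.087], [-0.088, 0.009, -0.996]]
wrist_force: [0.6, -0.7, -2.6]
gripper_width: 0.236
```

```bash
python3 tr.py '[("p",-85,25,40,-5),("p",-85,40,20,-2),("p",-85,42,3,2),("p",-85,43,1.5,8),("p",-85,43,1.5,14),("p",-85,43,1.5,20),("p",-85,43,1.5,26)]'
```

```text
tip in b [-111.5  299.    60.1] tip in p [-87.3 -12.8  52.1] pitch -5.0 t 17.4 F [ 0.6 -0.7 -2.6]
t 17.4 tcp [411.7 223.   90.3] yaw -85.5 F [ 0.6 -0.7 -2.6] g 20.2 q [ 15.  14. -28.  48.   5. -79.]
(np.float64(410.7), np.float64(260.9), np.float64(78.3), 274.4, -5) -> [-36.6  -2.   15.2] [0.5 0.  0.1]
(np.float64(409.4), np.float64(277.1), np.float64(64.6), 274.4, -2) -> [-51.6  -2.1  30.3] [0.5 3.  0.1]
(np.float64(409.1), np.float64(281.4), np.float64(56.0), 274.4, 2) -> [-55.2  -2.2  39.2] [0.5 7.  0.1]
(np.float64(408.7), np.float64(286.9), np.float64(66.6), 274.4, 8) -> [-61.6  -2.2  29.2] [ 0.5 13.   0.1]
(np.float64(408.2), np.float64(292.7), np.float64(78.2), 274.4, 14) -> [-68.4  -2.   18.1] [ 0.5 19.   0.1]
(np.float64(407.7), np.float64(299.6), np.float64(89.2), 274.4, 20) -> [-76.3  -2.    7.8] [ 0.5 25.   0.2]
(np.float64(407.1), np.float64(307.6), np.float64(99.4), 274.4, 26) -> [-85.1  -1.9  -1.7] [ 0.5 31.   0.2]
```

Request:
play_rows:
  targets:
    - [[-18,-1,8],[0.5,0,0],15]
    - [[-37,-2,15],[0.5,0,0],15]
    - [[-46,-2,24],[0.5,2,0],15]
    - [[-52,-2,31],[0.5,3,0],15]
    - [[-55,-2,38],[0.5,6,0],15]
    - [[-55.5,-2,38.5],[0.5,7,0],15]
    - [[-61.5,-2,28.5],[0.5,13,0.1],15]
    - [[-68.5,-2,17.5],[0.5,19,0.1],15]
    - [[-76.5,-2,7],[0.5,25,0.1],15]
    - [[-85,-2,-2],[0.5,31,0.1],15]

```text
time: 18.4
tcp_pos: [0.4088, 0.306, 0.1013]
ee_rot: [[0.068, -0.997, 0.036], [-0.895, -0.077, -0.439], [0.441, -0.002, -0.898]]
wrist_force: [-0.2, -0.6, -3.3]
gripper_width: 0.237
```

```bash
python3 tr.py '[("p",-85,43,1,26),("p",-85,-40,1,26),("p",-85,-40,40,20)]';python3 - <<'E'
from h import *
f=grab('side','s6')
c=f['frame'][130:260,150:320,::-1]; cv2.imwrite('pics/s6c.png',cv2.resize(c,None,fx=4,fy=4,interpolation=cv2.INTER_CUBIC))
E
```

```text
tip in b [-104.2  352.5   11.2] tip in p [-83.3  41.1   3.2] pitch 26.1 t 18.4 F [-0.2 -0.6 -3.3]
t 18.4 tcp [408.8 306.  101.3] yaw -85.6 F [-0.2 -0.6 -3.3] g 20.2 q [ 39.  30.  -6.  70. -21. -52.]
(np.float64(407.1), np.float64(307.6), np.float64(98.9), 274.4, 26) -> [-2.6  1.5  1.4] [-0.1 -0.1 -0. ]
(np.float64(413.5), np.float64(224.8), np.float64(98.9), 274.4, 26) -> [71.9  1.6 38. ] [-0.1 -0.1 -0. ]
(np.float64(414.1), np.float64(216.8), np.float64(127.7), 274.4, 20) -> [91.8  1.5 15.7] [-0.1 -6.1 -0. ]
```

View pics/s6c.png

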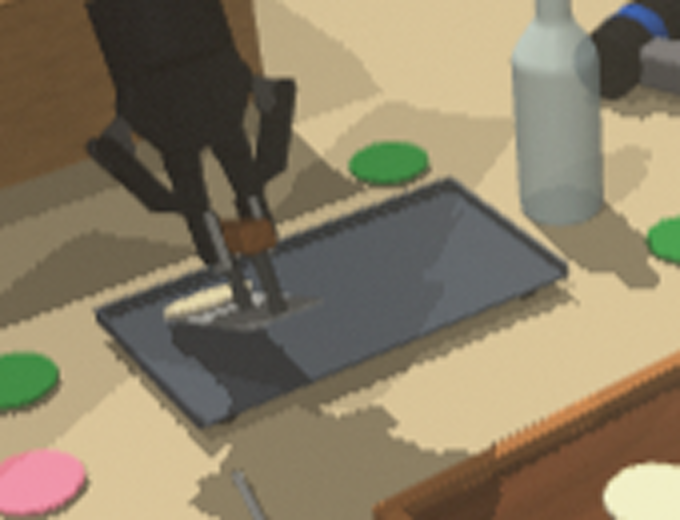

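Request:
play_rows:
  targets:
    - [[-2.6,1.5,1.4],[0,0,0],15]
    - [[-8.5,1.5,-5],[0,4,0],15]
    - [[-8.5,1.5,-5],[0,4,0],15]
    - [[-8.5,1.5,-5],[0,4,0],15]
    - [[-4,1.5,-3],[0,4,0],15]
    - [[2,1.5,0],[0,4,0],15]
    - [[8,1.5,3],[0,4,0],15]
    - [[14,1.5,6],[0,4,0],15]
    - [[20,1.5,9],[0,4,0],15]
    - [[26,1.5,12],[0,4,0],15]

```text
time: 19.45
tcp_pos: [0.4096, 0.2765, 0.1011]
ee_rot: [[0.065, -0.997, 0.039], [-0.866, -0.076, -0.495], [0.496, -0.002, -0.868]]
wrist_force: [-0.4, 4.0, 6.7]
gripper_width: 0.236
```

```bash
python3 tr.py '[("p",-85,-40,1.5,30),("p",-85,-60,40,20),("p",-85,-70,60,4)]';python3 - <<'E'
from h import *
f=grab('side','s7')
c=f['frame'][130:260,150:320,::-1]; cv2.imwrite('pics/s7c.png',cv2.resize(c,None,fx=4,fy=4,interpolation=cv2.INTER_CUBIC))
E
```

```text
tip in b [-107.7  317.9    5.3] tip in p [-84.7   6.3  -2.7] pitch 29.7 t 19.4 F [-0.4  4.   6.7]
t 19.45 tcp [409.6 276.5 101.1] yaw -85.7 F [-0.4  4.   6.7] g 20.1 q [ 38.  30.  -7.  70. -24. -52.]
(np.float64(413.0), np.float64(230.8), np.float64(105.7), 274.4, 30) -> [42.1  0.1 18.7] [-0.1  0.3 -0.1]
(np.float64(415.6), np.float64(196.9), np.float64(127.7), 274.4, 20) -> [82.6  0.  16.5] [-0.1 -9.7 -0.1]
(np.float64(417.6), np.float64(171.1), np.float64(117.1), 274.4, 4) -> [99.8 -0.  38.5] [ -0.1 -25.7  -0.1]
```

View pics/s7c.png

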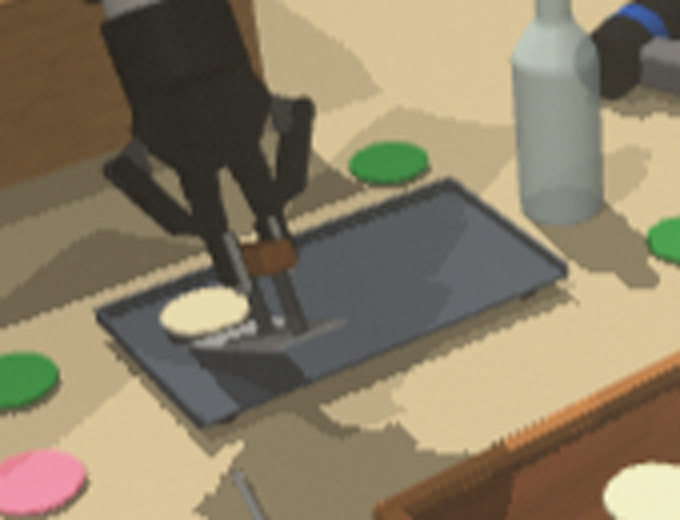

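Request:
play_rows:
  targets:
    - [[7,0,2],[0,0,0],15]
    - [[14,0,5],[0,0,0],15]
    - [[21,0,9],[0,0,0],15]
    - [[28,0,12],[0,0,0],15]
    - [[35,0,16],[0,0,0],15]
    - [[44,0,19],[0,0,0],15]
    - [[60,0,18],[0,-5,0],15]
    - [[82,0,16],[0,-10,0],15]
    - [[95,0,20],[0,-18,0],15]
    - [[100,0,30],[0,-26,0],15]

```text
time: 20.5
tcp_pos: [0.4181, 0.1753, 0.1263]
ee_rot: [[0.078, -0.997, 0.011], [-0.995, -0.079, -0.064], [0.064, -0.006, -0.998]]
wrist_force: [-0.1, 0.4, -2.7]
gripper_width: 0.234
```

```bash
cat > cov.py <<'E'
from h import *
def covers(tag):
    out=[]
    for n in('scene','side'):
        f=grab(n,tag+n); w=cloud(f); h=cv2.cvtColor(f['frame'],cv2.COLOR_RGB2HSV).astype(int); im=f['frame'].astype(int)
        m=((im.min(2)>120)&(h[...,1]<90)&(w[...,2]>.009)&(w[...,2]<.12)&(w[...,0]>.3)&(w[...,0]<.75)&(w[...,1]>-.06)&(w[...,1]<.46)).astype(np.uint8)
        N,L,st,_=cv2.connectedComponentsWithStats(m)
        for i in range(1,N):
            if not 150<st[i,4]<700: continue
            p=w[L==i]*1000; p=p[np.isfinite(p[:,0])]
            r=cv2.minAreaRect(p[:,:2].astype(np.float32)); z=np.median(p[:,2])
            A=np.c_[p[:,:2],np.ones(len(p))]; k=np.linalg.lstsq(A,p[:,2],rcond=None)[0]
            if max(r[1])>75: continue
            c=np.array(r[0]);o=[]
            for (x,y,a) in((554,64,8.),(488,364,4.4)):
                a=np.radians(a);d=c-(x,y);o.append(np.round([d[0]*np.cos(a)+d[1]*np.sin(a),-d[0]*np.sin(a)+d[1]*np.cos(a)],1))
            print(n,c.round(),'size',np.round(r[1]),'z',z.round(1),'tilt',np.degrees(np.hypot(*k[:2])).round(1),'board',o[0],'plate',o[1])
covers(__import__('sys').argv[1])
E
python3 cov.py a; python3 tr.py '[("b",4,-60,60,4),("b",4,-50,20,4)]'
```

```text
scene [554.  71.] size [62. 57.] z 14.4 tilt 0.8 board [0.8 7. ] plate [  43.1 -297.1]
scene [629.  95.] size [64. 57.] z 14.4 tilt 0.3 board [78.4 20.2] plate [ 119.8 -279.1]
scene [739. 185.] size [62. 23.] z 84.8 tilt 13.8 board [199.6  94.4] plate [ 236.1 -197.5]
scene [400. 383.] size [65. 60.] z 22.5 tilt 1.6 board [-108.2  337.6] plate [-86.4  25.9]
side [672. 388.] size [28. 57.] z 67.9 tilt 7.0 board [161.9 304.4] plate [185.3   9.7]
side [740. 178.] size [58. 20.] z 75.8 tilt 40.1 board [199.9  87. ] plate [ 236.8 -204.8]
side [633.  94.] size [60. 57.] z 13.8 tilt 0.2 board [82.6 19.1] plate [ 124.  -279.9]
side [556.  69.] size [58. 59.] z 13.9 tilt 0.3 board [3.  4.2] plate [  45.5 -299.8]
tip in b [-112.3  243.3   76.7] tip in p [-84.6 -68.4  68.7] pitch 3.8 t 20.6 F [-0.2 -0.3 -1.8]
t 20.6 tcp [417.3 172.5 125.3] yaw -85.9 F [-0.2 -0.3 -1.8] g 20.2 q [ 14.  12. -24.  54.  -4. -80.]
(np.float64(582.6), np.float64(-110.6), np.float64(109.1), 278.0, 4) -> [ 292.6 -144.4   35.9] [ 0.1  0.2 -3.9]
(np.float64(581.2), np.float64(-100.7), np.float64(69.1), 278.0, 4) -> [ 280.  -143.6   75.2] [ 0.1  0.2 -3.9]
```

Request:
play_rows:
  targets:
    - [[20,-10,0],[0,0,0],15]
    - [[60,-30,0],[0,0,0],15]
    - [[105,-52,0],[0,0,-2],15]
    - [[150,-75,0],[0,0,-3],15]
    - [[195,-97,5],[0,0,-3.9],15]
    - [[240,-120,15],[0,0,-3.9],15]
    - [[278,-140,30],[0,0,-3.9],15]
    - [[285,-144,50],[0,0,-3.9],15]
    - [[285,-144,70],[0,0,-3.9],15]
    - [[285,-144,75],[0,0,-3.9],15]

```text
time: 21.6
tcp_pos: [0.5819, -0.1018, 0.0675]
ee_rot: [[0.145, -0.989, 0.002], [-0.987, -0.144, -0.07], [0.069, 0.008, -0.998]]
wrist_force: [-0.4, 0.2, -1.1]
gripper_width: 0.235
```

```bash
python3 tr.py '[("b",2,-50,4,4),("b",2,-48,0,4),("b",2,-46,-1.2,4)]'
```

```text
tip in b [  3.6 -51.2  18.6] tip in p [  49.6 -355.    10.6] pitch 4.0 t 21.6 F [-0.4  0.2 -1.1]
t 21.6 tcp [ 581.9 -101.8   67.5] yaw -81.7 F [-0.4  0.2 -1.1] g 20.0 q [ -16.   26.  -12.   50.   -4. -114.]
(np.float64(579.2), np.float64(-101.0), np.float64(53.1), 278.0, 4) -> [-2.2  2.4 14.3] [0.5 0.  0.3]
(np.float64(578.9), np.float64(-99.0), np.float64(49.1), 278.0, 4) -> [-4.5  2.4 18.2] [0.5 0.  0.3]
(np.float64(578.7), np.float64(-97.1), np.float64(47.9), 278.0, 4) -> [-6.5  2.3 19.3] [0.5 0.  0.3]
```

Request:
play_rows:
  targets:
    - [[-2,2.4,12],[0.5,0,0.3],15]
    - [[-3,2.4,15],[0.5,0,0.3],15]
    - [[-4,2.4,17],[0.5,0,0.3],15]
    - [[-5,2.4,18.5],[0.5,0,0.3],15]
    - [[-5,2.4,18.5],[0.5,0,0.3],15]

```text
time: 22.1
tcp_pos: [0.5805, -0.0984, 0.0515]
ee_rot: [[0.14, -0.99, 0.015], [-0.988, -0.141, -0.068], [0.07, -0.005, -0.998]]
wrist_force: [0.6, -0.1, -2.4]
gripper_width: 0.237
```

```bash
python3 tr.py '[("b",2,20,-1.7,4),("b",2,88,-1.7,4)]'
```

```text
tip in b [  3.7 -47.6   2.5] tip in p [  49.5 -351.4   -5.5] pitch 4.0 t 22.1 F [ 0.6 -0.1 -2.4]
t 22.1 tcp [580.5 -98.4  51.5] yaw -81.9 F [ 0.6 -0.1 -2.4] g 20.3 q [ -16.   26.  -15.   47.   -4. -114.]
(np.float64(569.5), np.float64(-31.7), np.float64(47.4), 278.0, 4) -> [-67.7   1.5  -0.6] [-0.3 -0.   0.1]
(np.float64(560.0), np.float64(35.6), np.float64(47.4), 278.0, 4) -> [-135.5    1.5   -5.4] [-0.3 -0.   0.1]
```

Request:
play_rows:
  targets:
    - [[-5,1,2],[-0.2,0,0],15]
    - [[-11,1.5,3.4],[-0.3,0,0],15]
    - [[-20,1.5,2.8],[-0.3,0,0],15]
    - [[-31,1.5,2],[-0.3,0,0],15]
    - [[-43,1.5,1.2],[-0.3,0,0],15]
    - [[-55,1.5,0.3],[-0.3,0,0],15]
    - [[-67,1.5,-0.6],[-0.3,0,0],15]
    - [[-78,1.5,-1.4],[-0.3,0,0],15]
    - [[-88,1.5,-2.1],[-0.3,0,0],15]
    - [[-95,1.5,-2.6],[-0.3,0,0],15]

```text
time: 23.1
tcp_pos: [0.5655, -0.0038, 0.0474]
ee_rot: [[0.14, -0.99, 0.01], [-0.988, -0.14, -0.069], [0.07, -0.0, -0.998]]
wrist_force: [0.5, -3.0, 4.5]
gripper_width: 0.232
```

```bash
python3 tr.py '[("b",2,87,-1.7,4)]'
```

```text
tip in b [ 1.8 48.2 -1.7] tip in p [  41.6 -255.9   -9.7] pitch 4.0 t 23.1 F [ 0.5 -3.   4.5]
t 23.1 tcp [565.5  -3.8  47.4] yaw -81.9 F [ 0.5 -3.   4.5] g 19.8 q [  -7.   25.  -17.   46.   -4. -105.]
(np.float64(560.1), np.float64(34.6), np.float64(47.4), 278.0, 4) -> [-38.6  -0.   -2.7] [-0.  -0.   0.1]
```

Continue to the strip, then level and lift in the same call.

Request:
play_rows:
  targets:
    - [[-10,0,-0.7],[0,0,0],15]
    - [[-20,0,-1.4],[0,0,0],15]
    - [[-30,0,-2.1],[0,0,0],15]
    - [[-38,0,-2.7],[0,0,0],15]
    - [[-39,0,-2.7],[0,0,0],15]
    - [[-38,0,-1],[0,-2,0],15]
    - [[-37,0,-1],[0,-4,0],15]
    - [[-36.5,0,-7],[0,-5,0],15]
    - [[-34,0,-15],[0,-7,0],15]
    - [[-30,0,-23],[0,-9,0],15]

```text
time: 24.1
tcp_pos: [0.5606, 0.0271, 0.0684]
ee_rot: [[0.14, -0.99, -0.013], [-0.986, -0.14, 0.088], [-0.089, 0.001, -0.996]]
wrist_force: [-0.3, -0.2, -2.3]
gripper_width: 0.236
```

```bash
python3 tr.py '[("b",2,80,75,-5)]'; python3 cov.py b
```

```text
tip in b [ 1.2 84.5 38.3] tip in p [  38.7 -219.8   30.3] pitch -5.1 t 24.1 F [-0.3 -0.2 -2.3]
t 24.1 tcp [560.6  27.1  68.4] yaw -81.9 F [-0.3 -0.2 -2.3] g 20.1 q [  -8.   25.  -15.   52.    5. -106.]
(np.float64(561.8), np.float64(22.8), np.float64(105.3), 278.0, -5) -> [  1.2  -0.6 -37.2] [0.1 0.1 0.1]
scene [629.  97.] size [58. 57.] z 14.2 tilt 0.3 board [79.3 22.4] plate [ 120.5 -276.8]
scene [739. 186.] size [63. 21.] z 84.5 tilt 12.2 board [200.4  95.4] plate [ 236.8 -196.3]
scene [400. 383.] size [67. 59.] z 22.6 tilt 2.3 board [-108.1  337.5] plate [-86.3  25.9]
side [673. 387.] size [29. 60.] z 66.8 tilt 0.7 board [162.8 303.2] plate [186.2   8.6]
side [406. 385.] size [68. 63.] z 21.4 tilt 2.5 board [-101.7  338.3] plate [-80.  27.]
side [546. 116.] size [59. 52.] z 52.0 tilt 4.1 board [-0.8 52.4] plate [  38.7 -251.9]
```

Request:
play_rows:
  targets:
    - [[1,-0.5,-10],[0,0,0],15]
    - [[1,-0.5,-22],[0,0,0],15]
    - [[1,-0.5,-34],[0,0,0],15]
    - [[1,-0.5,-37],[0,0,0],15]
    - [[1,-0.5,-37],[0,0,0],15]

```text
time: 24.7
tcp_pos: [0.5625, 0.0224, 0.1055]
ee_rot: [[0.14, -0.99, -0.011], [-0.986, -0.14, 0.086], [-0.087, -0.001, -0.996]]
wrist_force: [0.5, 0.7, -2.9]
gripper_width: 0.235
```

```bash
python3 tr.py '[("p",0,-60,60,-5),("p",0,10,52,-5)]'
```

```text
tip in b [ 2.5 79.5 75.2] tip in p [  40.3 -224.7   67.2] pitch -5.0 t 24.7 F [ 0.5  0.7 -2.9]
t 24.7 tcp [562.5  22.4 105.5] yaw -81.9 F [ 0.5  0.7 -2.9] g 20.1 q [  -8.   23.  -11.   57.    5. -107.]
(np.float64(502.0), np.float64(182.6), np.float64(98.3), 274.4, -5) -> [-165.9   37.5   21.6] [ 0.3 -0.   3.6]
(np.float64(496.6), np.float64(252.4), np.float64(90.3), 274.4, -5) -> [-234.8   33.1   35.7] [ 0.3 -0.   3.6]
```

Request:
play_rows:
  targets:
    - [[-10,1,1],[0,0,0],15]
    - [[-27,3,3],[0,0,0.5],15]
    - [[-50,7,6],[0,0,1],15]
    - [[-75,12,9],[0,0,1.5],15]
    - [[-100,18,12],[0,0,2],15]
    - [[-125,25,15],[0,0,2.5],15]
    - [[-150,32,18],[0,0,3],15]
    - [[-175,36,23],[0,0,3.6],15]
    - [[-200,35,28],[0,0,3.6],15]
    - [[-215,34,32],[0,0,3.6],15]

```text
time: 25.7
tcp_pos: [0.497, 0.2343, 0.0912]
ee_rot: [[0.078, -0.997, -0.013], [-0.993, -0.079, 0.087], [-0.087, 0.006, -0.996]]
wrist_force: [-0.2, 0.5, -3.2]
gripper_width: 0.236
```

```bash
python3 tr.py '[("p",0,25,40,-5),("p",0,40,20,-2),("p",0,42,3,2),("p",0,43,1.5,8),("p",0,43,1.5,14),("p",0,43,1.5,20),("p",0,43,1.5,27)]'
```

```text
tip in b [-25.5 298.3  60.9] tip in p [-1.4 -8.1 52.9] pitch -5.0 t 25.7 F [-0.2  0.5 -3.2]
t 25.7 tcp [497.  234.3  91.2] yaw -85.5 F [-0.2  0.5 -3.2] g 20.2 q [ 14.  21. -16.  52.   5. -80.]
(np.float64(495.4), np.float64(267.4), np.float64(78.3), 274.4, -5) -> [-31.9  -1.1  15.7] [0.4 0.  0.1]
(np.float64(494.2), np.float64(283.7), np.float64(64.6), 274.4, -2) -> [-47.   -1.3  30.8] [0.4 3.  0.1]
(np.float64(493.9), np.float64(287.9), np.float64(56.0), 274.4, 2) -> [-50.4  -1.3  39.7] [0.4 7.  0.1]
(np.float64(493.4), np.float64(293.4), np.float64(66.6), 274.4, 8) -> [-56.8  -1.2  29.6] [ 0.4 13.   0.1]
(np.float64(493.0), np.float64(299.2), np.float64(78.2), 274.4, 14) -> [-63.6  -1.2  18.6] [ 0.4 19.   0.2]
(np.float64(492.5), np.float64(306.1), np.float64(89.2), 274.4, 20) -> [-71.5  -1.2   8.2] [ 0.3 25.   0.2]
(np.float64(491.7), np.float64(315.6), np.float64(101.0), 274.4, 27) -> [-82.   -1.1  -2.7] [ 0.3 32.   0.2]
```

Request:
play_rows:
  targets:
    - [[-16,-1,8],[0.4,0,0],15]
    - [[-32,-1,15],[0.4,0,0],15]
    - [[-41,-1,24],[0.4,2,0],15]
    - [[-47,-1,31],[0.4,3,0],15]
    - [[-50,-1,38.5],[0.4,6,0],15]
    - [[-50.5,-1,39],[0.4,7,0],15]
    - [[-57,-1,29],[0.4,13,0.1],15]
    - [[-63.5,-1,18],[0.4,19,0.1],15]
    - [[-71.5,-1,7.5],[0.4,25,0.1],15]
    - [[-82,-1,-3],[0.4,32,0.1],15]

```text
time: 26.7
tcp_pos: [0.4933, 0.3137, 0.1033]
ee_rot: [[0.067, -0.997, 0.038], [-0.887, -0.077, -0.455], [0.456, -0.003, -0.89]]
wrist_force: [0.1, 1.4, -3.5]
gripper_width: 0.233
```

```bash
python3 tr.py '[("p",0,43,1,30),("p",0,20,1,30),("p",0,-40,2,30)]'
```

```text
tip in b [-19.3 346.9  11.6] tip in p [ 1.7 40.8  3.6] pitch 27.1 t 26.7 F [ 0.1  1.4 -3.5]
t 26.7 tcp [493.3 313.7 103.3] yaw -85.7 F [ 0.1  1.4 -3.5] g 19.9 q [ 35.  36.   6.  75. -23. -56.]
(np.float64(491.4), np.float64(320.0), np.float64(105.2), 274.4, 30) -> [-4.9  1.4 -4.6] [-0.2  2.9 -0.1]
(np.float64(493.1), np.float64(297.1), np.float64(105.2), 274.4, 30) -> [15.5  1.5  5.8] [-0.2  2.9 -0.1]
(np.float64(497.8), np.float64(237.3), np.float64(106.2), 274.4, 30) -> [69.4  1.3 32.3] [-0.2  2.9 -0.1]
```

Request:
play_rows:
  targets:
    - [[-5,1.4,-4.5],[0,3,0],15]
    - [[-5,1.4,-4.5],[0,3,0],15]
    - [[-5,1.4,-4.5],[0,3,0],15]
    - [[0,1.4,-2],[0,3,0],15]
    - [[6,1.4,1],[0,3,0],15]
    - [[12,1.4,4],[0,3,0],15]
    - [[18,1.4,7],[0,3,0],15]
    - [[24,1.4,10],[0,3,0],15]
    - [[30,1.4,13],[0,3,0],15]
    - [[36,1.4,16],[0,3,0],15]

```text
time: 27.7
tcp_pos: [0.4946, 0.2737, 0.1039]
ee_rot: [[0.066, -0.997, 0.04], [-0.864, -0.077, -0.498], [0.5, -0.002, -0.866]]
wrist_force: [0.5, -0.7, -2.6]
gripper_width: 0.229
```

```bash
python3 tr.py '[("p",0,-40,1.5,30),("p",0,-60,40,20),("p",0,-70,60,4)]'
```

```text
tip in b [-24.1 302.9   7.8] tip in p [-0.3 -3.4 -0.2] pitch 30.0 t 27.7 F [ 0.5 -0.7 -2.6]
t 27.7 tcp [494.6 273.7 103.9] yaw -85.6 F [ 0.5 -0.7 -2.6] g 19.6 q [ 33.  35.   2.  73. -26. -57.]
(np.float64(497.8), np.float64(237.3), np.float64(105.7), 274.4, 30) -> [32.6 -0.4 16.7] [-0.1  0.  -0. ]
(np.float64(500.4), np.float64(203.4), np.float64(127.7), 274.4, 20) -> [73.  -0.4 14.6] [ -0.1 -10.   -0. ]
(np.float64(502.3), np.float64(177.6), np.float64(117.1), 274.4, 4) -> [90.1 -0.3 36.8] [ -0.1 -26.   -0. ]
```

Request:
play_rows:
  targets:
    - [[7,0,3.5],[0,0,0],15]
    - [[14,0,7],[0,0,0],15]
    - [[21,0,10.5],[0,0,0],15]
    - [[27,0,13.5],[0,0,0],15]
    - [[33,0,16.5],[0,0,0],15]
    - [[50,0,17],[0,-5,0],15]
    - [[73,0,15],[0,-10,0],15]
    - [[85,0,20],[0,-18,0],15]
    - [[90,0,28],[0,-26,0],15]
    - [[90,0,28],[0,-26,0],15]

```text
time: 28.7
tcp_pos: [0.5019, 0.1796, 0.1254]
ee_rot: [[0.072, -0.997, 0.008], [-0.995, -0.073, -0.065], [0.066, -0.003, -0.998]]
wrist_force: [-0.0, -0.3, -2.0]
gripper_width: 0.236
```

```bash
python3 cov.py c; python3 tr.py '[("b",80,-40,60,4),("b",80,-30,10,4)]'
```

```text
scene [630.  96.] size [62. 59.] z 14.3 tilt 0.8 board [79.4 21.6] plate [ 120.7 -277.6]
scene [739. 186.] size [22. 62.] z 84.5 tilt 17.9 board [200.1  94.9] plate [ 236.6 -196.9]
scene [400. 383.] size [68. 59.] z 22.6 tilt 2.0 board [-108.  337.] plate [-86.2  25.4]
scene [483. 388.] size [66. 59.] z 22.6 tilt 1.2 board [-25. 331.] plate [-3.  24.6]
side [675. 379.] size [22. 49.] z 59.6 tilt 69.4 board [163.2 295.3] plate [187.1   0.7]
side [740. 176.] size [20. 57.] z 76.0 tilt 42.5 board [199.5  84.6] plate [ 236.5 -207.2]
side [406. 382.] size [60. 58.] z 21.5 tilt 0.4 board [-101.9  335.3] plate [-80.   24.1]
side [632.  95.] size [58. 60.] z 13.9 tilt 0.4 board [81.8 19.9] plate [ 123.2 -279.1]
tip in b [-28.  240.2  75.6] tip in p [ -0.2 -66.2  67.6] pitch 4.1 t 28.8 F [ 0.3  1.2 -2.3]
t 28.8 tcp [501.6 181.5 124.9] yaw -85.7 F [ 0.3  1.2 -2.3] g 20.1 q [ 13.  20. -13.  58.  -4. -81.]
(np.float64(655.1), np.float64(-80.3), np.float64(109.1), 278.0, 4) -> [ 270.7 -133.4   35.4] [ 0.2 -0.1 -3.7]
(np.float64(653.7), np.float64(-70.4), np.float64(59.1), 278.0, 4) -> [ 257.2 -132.7   84.6] [ 0.2 -0.1 -3.7]
```

Request:
play_rows:
  targets:
    - [[20,-10,0],[0,0,0],15]
    - [[60,-31,0],[0,0,-1],15]
    - [[105,-54,0],[0,0,-2],15]
    - [[150,-77,0],[0,0,-3],15]
    - [[195,-101,5],[0,0,-3.7],15]
    - [[235,-121,15],[0,0,-3.7],15]
    - [[260,-133,35],[0,0,-3.7],15]
    - [[260,-133,60],[0,0,-3.7],15]
    - [[260,-133,82],[0.2,0,-3.7],15]
    - [[260,-133,85],[0.2,0,-3.7],15]

```text
time: 29.8
tcp_pos: [0.6534, -0.0704, 0.0549]
ee_rot: [[0.143, -0.99, 0.005], [-0.987, -0.143, -0.069], [0.069, 0.005, -0.998]]
wrist_force: [-0.3, -0.5, -1.8]
gripper_width: 0.239
```

```bash
python3 tr.py '[("b",80.5,-25,-1.7,4),("b",80.5,20,-1.7,4),("b",80.5,88,-1.7,4)]'
```

```text
tip in b [ 79.1 -29.9   5.9] tip in p [ 123.7 -329.1   -2.1] pitch 4.0 t 29.8 F [-0.3 -0.5 -1.8]
t 29.8 tcp [653.4 -70.4  54.9] yaw -81.8 F [-0.3 -0.5 -1.8] g 20.4 q [ -12.   33.   -2.   54.   -4. -110.]
(np.float64(653.5), np.float64(-65.3), np.float64(47.4), 278.0, 4) -> [-5.5 -0.8  7.2] [0.3 0.  0.2]
(np.float64(647.2), np.float64(-20.8), np.float64(47.4), 278.0, 4) -> [-50.3  -0.9   4. ] [0.3 0.  0.2]
(np.float64(637.7), np.float64(46.6), np.float64(47.4), 278.0, 4) -> [-118.2   -1.2   -0.7] [0.3 0.  0.2]
```

Request:
play_rows:
  targets:
    - [[-2,-0.5,5],[0.3,0,0],15]
    - [[-7,-0.8,7],[0.3,0,0.2],15]
    - [[-16,-0.8,6.4],[0.3,0,0.2],15]
    - [[-28,-0.8,5.6],[0.3,0,0.2],15]
    - [[-40,-0.9,4.8],[0.3,0,0.2],15]
    - [[-52,-0.9,3.9],[0.3,0,0.2],15]
    - [[-64,-0.9,3.1],[0.3,0,0.2],15]
    - [[-75,-1,2.3],[0.3,0,0.2],15]
    - [[-85,-1,1.6],[0.3,0,0.2],15]
    - [[-90,-1,1.3],[0.3,0,0.2],15]

```text
time: 30.8
tcp_pos: [0.6429, 0.0185, 0.0505]
ee_rot: [[0.138, -0.99, 0.015], [-0.988, -0.139, -0.068], [0.07, -0.006, -0.998]]
wrist_force: [0.3, 0.0, -2.5]
gripper_width: 0.233
```

```bash
python3 tr.py '[("b",80.5,87,-1.7,4)]'
```

```text
tip in b [81.9 59.5  1.5] tip in p [ 120.8 -239.7   -6.5] pitch 4.0 t 30.8 F [ 0.3  0.  -2.5]
t 30.8 tcp [642.9  18.5  50.5] yaw -82.0 F [ 0.3  0.  -2.5] g 19.9 q [  -4.   32.   -5.   52.   -4. -102.]
(np.float64(637.9), np.float64(45.6), np.float64(47.4), 278.0, 4) -> [-27.7   1.2   1.2] [-0.3  0.  -0. ]
```

```bash
python3 cov.py d; python3 - <<'E'
from h import *
a=dict(np.load('pics/dscene.npz'))['frame'][220:330,220:380,::-1];b=dict(np.load('pics/dside.npz'))['frame'][200:310,240:400,::-1]
cv2.imwrite('pics/d.png',cv2.resize(np.hstack([a,b]),(800,275),interpolation=cv2.INTER_CUBIC))
E
```

```text
scene [739. 185.] size [62. 22.] z 84.6 tilt 12.4 board [200.   94.2] plate [ 236.5 -197.6]
scene [399. 383.] size [69. 60.] z 22.4 tilt 2.0 board [-109.3  337.7] plate [-87.5  26. ]
scene [482. 388.] size [67. 60.] z 22.4 tilt 2.1 board [-26.7 330.8] plate [-4.6 24.3]
side [680. 387.] size [37. 62.] z 67.1 tilt 4.1 board [169.9 301.9] plate [193.4   7.8]
side [491. 390.] size [71. 63.] z 21.1 tilt 1.7 board [-16.8 331.2] plate [ 5.2 25.3]
side [408. 387.] size [71. 61.] z 21.3 tilt 1.8 board [-99.6 340.2] plate [-78.   29.1]
```

View pics/d.png

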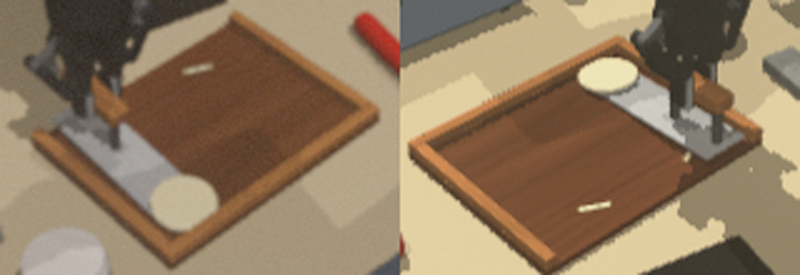

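Request:
play_rows:
  targets:
    - [[-4,0.5,1.5],[-0.3,0,0],15]
    - [[-10,1,2.5],[-0.3,0,0],15]
    - [[-19,1,1.8],[-0.3,0,0],15]
    - [[-27,1,1.2],[-0.3,0,0],15]
    - [[-28.5,1,1.1],[-0.3,0,0],15]
    - [[-28.5,1,1.1],[-0.3,0,0],15]

```text
time: 31.5
tcp_pos: [0.6381, 0.0461, 0.0475]
ee_rot: [[0.138, -0.99, 0.01], [-0.988, -0.139, -0.068], [0.069, -0.001, -0.998]]
wrist_force: [0.6, 2.4, 1.5]
gripper_width: 0.237
```

```bash
python3 tr.py '[("b",80.5,87,3,0),("b",80.5,80,75,-5)]'
```

```text
tip in b [80.9 87.6 -1.4] tip in p [ 118.  -211.7   -9.4] pitch 3.9 t 31.5 F [0.6 2.4 1.5]
t 31.5 tcp [638.1  46.1  47.5] yaw -82.0 F [0.6 2.4 1.5] g 20.2 q [ -1.  32.  -5.  52.  -4. -99.]
(np.float64(638.2), np.float64(43.0), np.float64(43.8), 278.0, 0) -> [2.8 0.4 3.9] [-0.1 -3.9 -0. ]
(np.float64(639.5), np.float64(33.7), np.float64(105.3), 278.0, -5) -> [ 16.4   0.3 -56.8] [-0.1 -8.9 -0. ]
```

Request:
play_rows:
  targets:
    - [[1,0,1],[0,-2,0],15]
    - [[2,0,2],[0,-4,0],15]
    - [[3,0,-4],[0,-5,0],15]
    - [[6,0,-12],[0,-7,0],15]
    - [[10,0,-20],[0,-9,0],15]
    - [[14,0,-30],[0,-9,0],15]
    - [[16,0,-42],[0,-9,0],15]
    - [[16,0,-52],[0,-9,0],15]
    - [[16,0,-57],[0,-9,0],15]
    - [[16,0,-57],[0,-9,0],15]

```text
time: 32.5
tcp_pos: [0.6401, 0.0339, 0.1063]
ee_rot: [[0.138, -0.99, -0.01], [-0.987, -0.139, 0.086], [-0.087, -0.002, -0.996]]
wrist_force: [-0.8, -0.7, -2.6]
gripper_width: 0.235
```

```bash
python3 tr.py '[("p",85,-60,60,-5),("p",85,10,52,-5)]'; python3 cov.py e | grep -v 73
```

```text
tip in b [81.2 80.1 76. ] tip in p [ 118.8 -219.2   68. ] pitch -5.0 t 32.5 F [-0.8 -0.7 -2.6]
t 32.5 tcp [640.1  33.9 106.3] yaw -82.0 F [-0.8 -0.7 -2.6] g 20.0 q [  -6.   30.    2.   63.    5. -104.]
(np.float64(586.7), np.float64(189.2), np.float64(98.3), 274.4, -5) -> [-159.9   31.4   21.9] [ 0.2 -0.   3.6]
(np.float64(581.3), np.float64(258.9), np.float64(90.3), 274.4, -5) -> [-228.8   27.1   35.9] [ 0.2 -0.   3.6]
scene [399. 383.] size [68. 59.] z 22.5 tilt 2.4 board [-109.1  337.2] plate [-87.3  25.5]
scene [482. 389.] size [63. 65.] z 22.4 tilt 2.3 board [-26.3 331.4] plate [-4.3 24.9]
side [675. 386.] size [30. 59.] z 65.7 tilt 4.0 board [164.4 302.1] plate [187.9   7.7]
side [491. 390.] size [69. 64.] z 21.3 tilt 0.7 board [-16.8 331.6] plate [ 5.2 25.7]
side [409. 388.] size [74. 61.] z 21.3 tilt 1.5 board [-98.9 340.7] plate [-77.3  29.7]
```

```bash
python3 - <<'E'
from h import *
a=dict(np.load('pics/escene.npz'))['frame'][220:330,220:380,::-1];b=dict(np.load('pics/eside.npz'))['frame'][190:300,240:400,::-1]
cv2.imwrite('pics/e.png',cv2.resize(np.hstack([a,b]),(800,275),interpolation=cv2.INTER_CUBIC))
E
```

```text
(no output)
```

View pics/e.png

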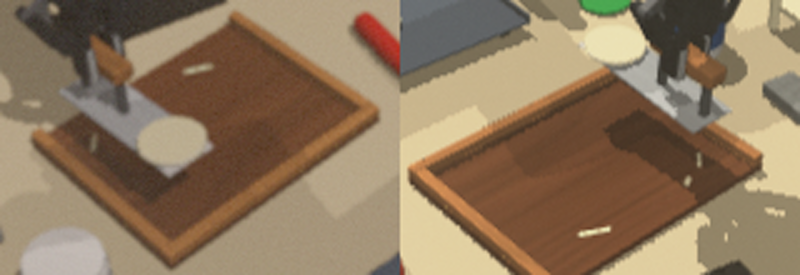

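Request:
play_rows:
  targets:
    - [[-10,1,1],[0,0,0],15]
    - [[-27,3,3],[0,0,0.5],15]
    - [[-50,7,6],[0,0,1],15]
    - [[-75,11,9],[0,0,1.5],15]
    - [[-100,16,12],[0,0,2],15]
    - [[-125,22,15],[0,0,2.5],15]
    - [[-150,28,18],[0,0,3],15]
    - [[-175,30,23],[0,0,3.6],15]
    - [[-200,29,28],[0,0,3.6],15]
    - [[-215,28,32],[0,0,3.6],15]

```text
time: 33.6
tcp_pos: [0.5811, 0.2465, 0.0918]
ee_rot: [[0.076, -0.997, -0.012], [-0.993, -0.077, 0.087], [-0.087, 0.005, -0.996]]
wrist_force: [-0.0, -0.4, -2.6]
gripper_width: 0.236
```

```bash
python3 tr.py '[("p",85,25,40,-5),("p",85,40,20,-2),("p",85,42,3,2),("p",85,43,1.5,8),("p",85,43,1.5,14),("p",85,43,1.5,20),("p",85,43,1.5,27)]'
```

```text
tip in b [ 59.7 298.7  61.6] tip in p [83.6 -2.4 53.6] pitch -5.0 t 33.6 F [-0.  -0.4 -2.6]
t 33.6 tcp [581.1 246.5  91.8] yaw -85.6 F [-0.  -0.4 -2.6] g 20.1 q [ 13.  29.  -4.  57.   5. -81.]
(np.float64(580.2), np.float64(273.9), np.float64(78.3), 274.4, -5) -> [-26.1  -1.3  15.9] [ 0.3  0.  -0. ]
(np.float64(578.9), np.float64(290.2), np.float64(64.6), 274.4, -2) -> [-41.2  -1.3  30.9] [0.3 3.  0. ]
(np.float64(578.6), np.float64(294.5), np.float64(56.0), 274.4, 2) -> [-44.7  -1.4  39.9] [0.3 7.  0. ]
(np.float64(578.2), np.float64(300.0), np.float64(66.6), 274.4, 8) -> [-51.1  -1.4  29.8] [ 0.3 13.   0. ]
(np.float64(577.7), np.float64(305.7), np.float64(78.2), 274.4, 14) -> [-57.8  -1.2  18.7] [ 0.3 19.   0. ]
(np.float64(577.2), np.float64(312.6), np.float64(89.2), 274.4, 20) -> [-65.7  -1.2   8.4] [ 0.3 25.   0.1]
(np.float64(576.5), np.float64(322.1), np.float64(101.0), 274.4, 27) -> [-76.2  -1.2  -2.5] [ 0.3 32.   0.1]
```

Request:
play_rows:
  targets:
    - [[-13,-1,8],[0.3,0,0],15]
    - [[-26,-1,15],[0.3,0,0],15]
    - [[-35,-1,24],[0.3,2,0],15]
    - [[-41,-1,31],[0.3,3,0],15]
    - [[-44,-1,38.5],[0.3,6,0],15]
    - [[-44.5,-1,39.5],[0.3,7,0],15]
    - [[-51,-1,29.5],[0.3,13,0],15]
    - [[-58,-1,18],[0.3,19,0],15]
    - [[-66,-1,8],[0.3,25,0.1],15]
    - [[-76,-1,-3],[0.3,32,0.1],15]

```text
time: 34.6
tcp_pos: [0.578, 0.3196, 0.1034]
ee_rot: [[0.065, -0.997, 0.036], [-0.887, -0.074, -0.455], [0.456, -0.003, -0.89]]
wrist_force: [0.8, 0.8, -3.4]
gripper_width: 0.238
```

```bash
python3 tr.py '[("p",85,43,1,30),("p",85,20,1,30),("p",85,-40,2,30)]'
```

```text
tip in b [ 65.5 340.9  11.7] tip in p [86.8 40.2  3.7] pitch 27.2 t 34.6 F [ 0.8  0.8 -3.4]
t 34.6 tcp [578.  319.6 103.4] yaw -85.8 F [ 0.8  0.8 -3.4] g 20.3 q [ 32.  42.  19.  80. -24. -59.]
(np.float64(576.1), np.float64(326.6), np.float64(105.2), 274.4, 30) -> [-5.5  1.4 -4.9] [-0.1  2.8 -0.2]
(np.float64(577.9), np.float64(303.6), np.float64(105.2), 274.4, 30) -> [15.   1.3  5.7] [-0.1  2.8 -0.2]
(np.float64(582.5), np.float64(243.8), np.float64(106.2), 274.4, 30) -> [68.8  1.1 32.1] [-0.1  2.8 -0.2]
```

Request:
play_rows:
  targets:
    - [[-5,1.3,-4.5],[0,3,0],15]
    - [[-5,1.3,-4.5],[0,3,0],15]
    - [[-5,1.3,-4.5],[0,3,0],15]
    - [[0,1.3,-2],[0,3,0],15]
    - [[6,1.3,1],[0,3,0],15]
    - [[12,1.3,4],[0,3,0],15]
    - [[18,1.3,7],[0,3,0],15]
    - [[24,1.3,10],[0,3,0],15]
    - [[30,1.3,13],[0,3,0],15]
    - [[36,1.3,16],[0,3,0],15]

```text
time: 35.6
tcp_pos: [0.5791, 0.2798, 0.104]
ee_rot: [[0.065, -0.997, 0.038], [-0.864, -0.075, -0.499], [0.5, -0.001, -0.866]]
wrist_force: [-0.1, 0.5, -1.5]
gripper_width: 0.233
```

```bash
python3 tr.py '[("p",85,-40,1.5,30),("p",85,-60,40,20),("p",85,-70,60,4)]'
```

```text
tip in b [ 60.6 297.1   7.9] tip in p [84.6 -3.9 -0.1] pitch 30.0 t 35.6 F [-0.1  0.5 -1.5]
t 35.6 tcp [579.1 279.8 104. ] yaw -85.7 F [-0.1  0.5 -1.5] g 19.9 q [ 30.  41.  16.  79. -27. -61.]
(np.float64(582.5), np.float64(243.8), np.float64(105.7), 274.4, 30) -> [32.1 -0.6 16.6] [ 0.  -0.  -0.1]
(np.float64(585.1), np.float64(209.9), np.float64(127.7), 274.4, 20) -> [72.6 -0.7 14.6] [  0.  -10.   -0.1]
(np.float64(587.1), np.float64(184.2), np.float64(117.1), 274.4, 4) -> [89.6 -0.8 36.6] [ -0.  -26.   -0.1]
```

Request:
play_rows:
  targets:
    - [[7,0,3.5],[0,0,0],15]
    - [[14,0,7],[0,0,0],15]
    - [[21,0,10.5],[0,0,0],15]
    - [[27,0,13.5],[0,0,0],15]
    - [[33,0,16.5],[0,0,0],15]
    - [[50,0,17],[0,-5,0],15]
    - [[73,0,10],[0,-10,0],15]
    - [[85,0,10],[0,-18,0],15]
    - [[90,0,15],[0,-26,0],15]
    - [[90,0,15],[0,-30,0],15]

```text
time: 36.6
tcp_pos: [0.586, 0.1933, 0.1373]
ee_rot: [[0.073, -0.997, 0.003], [-0.997, -0.073, 0.005], [-0.005, -0.004, -1.0]]
wrist_force: [-0.3, 1.0, -1.9]
gripper_width: 0.235
```

```bash
python3 cov.py f; python3 plan.py '[(476,-126,140,172.7),(476,-126,50,172.7)]'
```

```text
scene [739. 185.] size [64. 22.] z 84.4 tilt 16.7 board [200.   94.2] plate [ 236.5 -197.6]
scene [400. 383.] size [66. 60.] z 22.6 tilt 1.9 board [-107.8  337.5] plate [-86.   25.9]
scene [483. 387.] size [67. 59.] z 22.6 tilt 1.9 board [-25.4 329.9] plate [-3.3 23.5]
scene [568. 394.] size [67. 60.] z 22.3 tilt 1.5 board [ 59.4 324.5] plate [81.7 23.4]
side [739. 178.] size [21. 60.] z 75.3 tilt 39.1 board [199.1  87.1] plate [ 236.  -204.8]
side [575. 396.] size [72. 59.] z 21.4 tilt 1.3 board [ 67.  326.3] plate [89.2 25.7]
side [489. 387.] size [60. 57.] z 21.4 tilt 0.4 board [-19.2 328.8] plate [ 2.9 22.8]
side [406. 382.] size [61. 59.] z 21.3 tilt 1.0 board [-102.6  336. ] plate [-80.7  24.7]
t 36.7 tcp [585.7 193.1 136.6] yaw -85.9 F [ 1.2  0.3 -2.5] g 20.2 q [ 11.  26.  -0.  63.   0. -83.]
(476, -126, 140, 172.7) -> [310.3 132.4  -3.9] [-0.000e+00  1.000e-01  1.014e+02]
(476, -126, 50, 172.7) -> [310.4 132.6  86.1] [-0.000e+00  1.000e-01  1.014e+02]
```

Request:
play_rows:
  targets:
    - [[40,17,-4],[0,0,8],15]
    - [[80,34,-4],[0,0,16],15]
    - [[120,51,-4],[0,0,24],15]
    - [[160,68,-4],[0,0,32],15]
    - [[200,85,-4],[0,0,40],15]
    - [[240,102,-4],[0,0,48],15]
    - [[280,119,-4],[0,0,56],15]
    - [[310,132,-4],[0,0,64],15]
    - [[310,132,-4],[0,0,72],15]
    - [[310,132,-4],[0,0,80],15]

```text
time: 37.7
tcp_pos: [0.4768, -0.1246, 0.1398]
ee_rot: [[-0.971, -0.24, -0.001], [-0.24, 0.971, -0.002], [0.001, -0.002, -1.0]]
wrist_force: [-0.2, -0.1, -1.2]
gripper_width: 0.238
```

```bash
python3 plan.py '[(476,-126,60,172.7),(476,-126,40,172.7)]'
```

```text
t 37.7 tcp [ 476.8 -124.6  139.8] yaw -166.1 F [-0.2 -0.1 -1.2] g 20.3 q [-24.  15. -18.  57.  -0. -38.]
(476, -126, 60, 172.7) -> [ 1.  -1.1 79.8] [-0.1 -0.1 21.2]
(476, -126, 40, 172.7) -> [ 1.  -1.  99.8] [-0.1 -0.1 21.2]
```

Request:
play_rows:
  targets:
    - [[1,-1,10],[0,0,8],15]
    - [[1,-1,30],[0,0,16],15]
    - [[1,-1,60],[0,0,21],15]
    - [[1,-1,80],[0,0,21],15]
    - [[1,-1,92],[0,0,21],15]
    - [[1,-1,98],[0,0,21],15]
    - [[1,-1,101],[0,0,21],15]
    - [[1,-1,101],[0,0,21],15]

```text
time: 38.5
tcp_pos: [0.4767, -0.1249, 0.039]
ee_rot: [[-0.993, 0.116, 0.0], [0.116, 0.993, -0.001], [-0.0, -0.001, -1.0]]
wrist_force: [-0.6, -0.2, -0.8]
gripper_width: 0.231
```

```bash
python3 plan.py '[(476,-126,35.8,172.7)]'
```

```text
t 38.5 tcp [ 476.7 -124.9   39. ] yaw 173.3 F [-0.6 -0.2 -0.8] g 19.7 q [-24.  20. -28.  42.  -0. -17.]
(476, -126, 35.8, 172.7) -> [ 0.5 -1.1  3.2] [-0.   0.   0.6]
```

Request:
play_rows:
  targets:
    - [[0,0,2],[0,0,0],15]
    - [[0,0,3.5],[0,0,0],15]
    - [[0,0,3.5],[0,0,0],15]
    - [[0,0,3.5],[0,0,0],55]
    - [[0,0,3.5],[0,0,0],55]
    - [[0,0,3.5],[0,0,0],55]
    - [[0,0,3.5],[0,0,0],55]
    - [[0,0,-20],[0,0,0],55]
    - [[0,0,-60],[0,0,0],55]
    - [[0,0,-100],[0,0,0],55]
  grip_force: 40

```text
time: 39.5
tcp_pos: [0.4759, -0.1248, 0.14]
ee_rot: [[-0.993, 0.117, -0.0], [0.117, 0.993, 0.0], [0.0, 0.0, -1.0]]
wrist_force: [1.6, -0.4, 0.0]
gripper_width: 0.641
```

Request:
play_rows:
  targets:
    - [[0,0,-50],[0,0,0],55]
    - [[0,0,-100],[0,0,0],55]
    - [[0,0,-140],[0,0,0],55]
    - [[0,0,-140],[0,0,0],55]
    - [[0,0,-140],[0,0,0],55]

```text
time: 40.0
tcp_pos: [0.4766, -0.1251, 0.2793]
ee_rot: [[-0.993, 0.117, 0.002], [0.117, 0.993, -0.001], [-0.002, -0.0, -1.0]]
wrist_force: [-0.5, -0.1, 0.5]
gripper_width: 0.642
```

```bash
cat > lay.py <<'E'
from h import *
import sys
t=sys.argv[1]; w=grab('wrist',t+'w'); s=grab('side',t+'s')
cv2.imwrite('pics/%s.png'%t,np.hstack([cv2.resize(x['frame'][:,:,::-1],(400,300)) for x in (w,s)]))
E
python3 lay.py g; python3 plan.py '[]'; python3 cov.py h | grep -v 739
```

```text
t 40.1 tcp [ 475.9 -124.8  277.9] yaw 173.3 F [ 0.6 -0.8 -0.3] g 55.0 q [-24.  11.  -1.  78.   0. -18.]
scene [400. 382.] size [68. 59.] z 22.6 tilt 2.5 board [-108.7  336.8] plate [-86.8  25.1]
scene [482. 388.] size [66. 60.] z 22.5 tilt 1.8 board [-26.4 331.3] plate [-4.4 24.9]
scene [568. 394.] size [66. 60.] z 22.4 tilt 1.9 board [ 59.7 324.7] plate [82.  23.6]
side [673. 389.] size [27. 61.] z 67.5 tilt 15.0 board [163.  305.3] plate [186.3  10.8]
side [575. 397.] size [70. 59.] z 21.5 tilt 0.9 board [ 66.8 326.4] plate [89.  25.8]
side [491. 392.] size [69. 64.] z 21.4 tilt 1.6 board [-17.1 333.8] plate [ 4.8 27.9]
side [408. 386.] size [69. 61.] z 21.3 tilt 0.9 board [-100.1  338.8] plate [-78.4  27.7]
```

View pics/g.png

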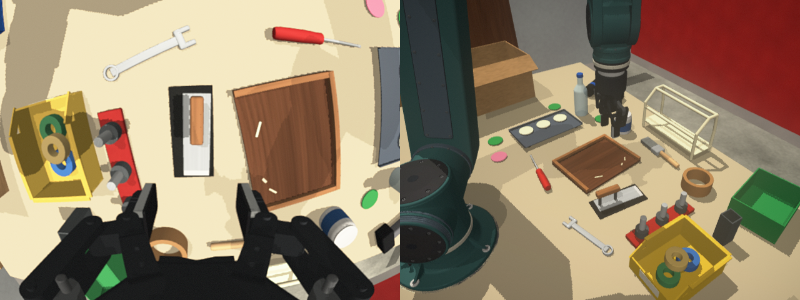

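```bash
python3 -c "
from plant import bot
print(bot.finish_job())"
```

```text
the job is handed in; nothing more can be done
None
```

I've handed in the job: all three covers are on the drying plate, all three rolls are in the yellow bin, and the trowel is back on its mat. It took about 40 s of robot time. The hand-in gave no verdict.

- **Covers:** Both outside cameras showed the three covers painted face up on the plate, at about x -83, 0 and +85 mm and y about 25 mm in the plate's frame. Their top faces were at z about 22 mm, as expected on a 16 mm plate. The two cameras differ by up to about 9 mm in x, but every reading is inside the limits.
- **Flatness:** I measured tilts of 0.9–2.5° from the depth images, within the 6° allowed.
- **Rolls:** The last picture shows the blue and green rolls on the bin floor and the tan one lying on top of them. I judged its centre to be below the rim from the roll heights and did not measure it.
- **Trowel:** It is flat, handle up, near its starting pose. I judged this from the picture and the force readings, without a fresh measurement.
- **Other things:** The bystanders look undisturbed in the last picture. I never saw a cover or roll knocked aside.

No final check failed.

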